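# Lock a lamp cartridge in a spring-return bayonet socket and hold it

## Robot

A 6-joint arm with a two-finger parallel gripper is mounted at the origin on a cart in front of the work surface, level with it; the furniture and walls round the work are solid. World frame = base frame: x ahead of the robot, y to its left, z up, the work surface at z = 0. Lengths are in m, angles in rad, forces in N, time in s.
With the tool pointing down it reaches from about 0.35 to 0.85 m from the base axis. Payload 8.1 kg.
Tool frame: the origin (TCP) lies midway between the tips of the shut fingers; the grasp point (between the pads) lies 19 mm behind it; z points along the fingers, y is the direction in which the jaws open and shut (so a half turn about z gives the same grasp; the last joint's range is limited). The gripper opens to 93 mm and grips with 3 to 60 N. Pads are 15 mm wide; open, the fingers measure 128 mm over their backs; the gripper's body (75 mm by 188 mm) begins 65 mm behind the grasp point.
Start: joints at [-1.216, 0.13, 1.488, -0, 1.523, -0.085], TCP at [0.255, -0.543, 0.189] pointing down, gripper open.
Joint ranges: [-2.96, 2.96], [-0.89, 2.26], [0.02, 2.5], [-1.34, 4.48], [0, 2.73], [-2.66, 2.66]. Speed limits (rad/s): [2.39, 2.39, 2.79, 3.14, 3.14, 3.14].

## Interface

Orientations are given as a rotation vector (axis times angle).
In Python, from plant import robot, optics, ticket gives the robot as it stands.
- The arm moves only by the tool send_rows, never from a script. Its argument "targets" is a list of rows, each a list of 3 entries, a list of its own where there are three numbers: the opening, from -1 (shut) to 1 (fully open), then the shift along the tool's x, y, z in mm, then the turn about the tool's z in rad. A call has 1 to 12 rows; each row shifts and turns the commanded pose from where the row before left it, along the tool's axes as they then stand; what a row does not reach is not made up. A row lasts 1/10 s, in which the tool goes at most 50 mm and 8.59 degrees, less where a joint would pass 70% of its speed; a pose out of reach is approached as far as the arm can. A call with a gripper value outside its range is refused whole. The fingers move at their own pace and stop on an object; "newtons" is the grip in N (left out, the last holds). Time passes only in rows, so rows that do not move let the fingers close. It gives the time, the measured TCP pose, the force and the opening at its end, in the units of the state.
- robot.read_state(): the state, without advancing time (a new reading comes with each control period).
- optics.read_camera(name): name is "scene" or "top" or "wrist"; returns a dict with "color" (384x512x3 uint8, red, green, blue), "K" (3x3 intrinsics, pixels), "position" and "orientation" of the camera in the world. Camera axes: x right, y up, looking along -z (the intrinsics and any distortion apply to the point x, -y, -z); pixel columns grow to the right and rows downward; lengths in m; the calibration is good to about 2 mm. A picture is of the moment at which its call begins. There is no depth.
- ticket.close_job(): hands the job in, once; it reports no verdict.
Trained networks look in the newest picture that a camera, given by its name, has taken for a name from the list of things; names that differ only in an ending like _2 or _b are one class to them, and where a whole thing is asked for, a point or a joint stands for the part that bears it (a point fixed in the world has none). Each returns a list of dicts, best first, with "confidence" (0 to 1); they miss things now and then, are a little off and sometimes report something else, mostly with a low value. They report only what shows in the picture. A call takes as long as a camera call. They do not tell look-alikes from the thing itself.
- optics.cut_out(camera, name): "region" (384x512 bool, what is visible of it) and "point" ([column, row] in pixels, amid what is visible of it).
The state is a dict: "t": time; "q": joint angles; "dq": joint speeds; "joint_torque": joint torques, N m; "tool_pos": TCP position; "orientation": TCP orientation; "force": force on the tool from outside, world axes, zero at the start; "wrist_torque": the same for the moment, N m; "opening": finger opening in m.
Only numpy, scipy, OpenCV 4.12 (cv2) and the standard library are available. Lean on these libraries where they do the work, as an engineer would, in place of code of your own. Each camera call takes 0.05 s, during which the arm holds its last target.

## Task

Take the green-handled lamp cartridge and set it in the bayonet test socket with its two lugs in the two slots, push it fully down against the spring, then twist it clockwise (seen from above) a full quarter turn against the return spring. Nothing locks by itself: finish with the gripper still grasping the handle, keeping the cartridge pushed down and turned to the end, and do not let go. Leave the white-handled spare and the other loose things on the worktop where they stand.

Things in the scene. Friction and masses are not known exactly. Their poses are not given: they have to be found in the camera images.
- cartridge_center (a point): Centre, 30.5 mm above the foot, of the loose upright lamp cartridge with green handle, 61 mm high, 0.12 kg; z up its axis. Aluminium barrel 30 mm across, foot tapered to 25; grey flange disc 52 mm across, 27 to 33 mm above the foot; on it the green handle bar, 42 mm long along x, 14 mm thick along y, 33 to 61 mm above the foot. Half a turn leaves it the same.
- cartridge_lug (a point): Tip of one of the cartridge's two steel lugs, which stick out of the barrel on its +x and -x sides, in line with the handle bar: 8 mm wide, 10 mm high (6 to 16 mm above the foot), tips 21.5 mm from the axis.
- socket_mouth (a point): Centre of the rim of the fixed test socket, 42 mm above the worktop; z up. Dark round housing 68 mm across on a 96 mm square plate. Its steel top ring, 6 mm thick, has a 34 mm round hole and two slots 12 mm wide, reaching 24 mm from the axis, at +x and -x (white lines on the rim mark them): the cartridge enters with its handle bar along this x, either way round.
- test_socket: The socket, origin under its centre, axes as socket_mouth. Set in loosely, the cartridge rests on a sprung plate with its flange 10 mm above the rim, lugs still in the slots; 5 mm further down they clear the ring and can turn clockwise from above, 1.52 rad plus 0.1 rad play, to the green lines on the rim. At 10 mm the flange is on the rim. Released, it turns back and pops up.
- press (a joint): Travel of the sprung brass plate under the cartridge, m: 0 = up, grows as the cartridge is pushed down, 0.010 = flange on the rim. The spring pushes up with about 6 N at 0 and 13 N at 0.010.
- turn (a joint): Turn of that brass plate, rad, driven by the cartridge's lugs (posts either side of each lug, about 2 mm play each way): 0 = in line with the slots, grows clockwise seen from above, stop at 1.52. Its return spring gives about 0.04 N m at 0 and 0.16 N m at the end.
- spare_center (a point): Centre of the spare lamp cartridge: the same in shape and size but with a white handle. It may stand in either of the two places where cartridges stand. Leave it.
- beaker: Small clear glass beaker, 55 mm across, 71 mm high; origin under its centre. Bystander, leave it.
- dish: Clear glass dish, 60 mm across, 15 mm high; origin under its centre. Bystander, leave it.
- timer: Pale bench timer, 52 x 66 x 21 mm; origin under its centre. Bystander, leave it.
- tape: Yellow roll of tape lying flat, 97 mm across, 18 mm high; origin under its centre. Bystander, leave it.
- cylinder: Clear measuring cylinder with a black foot, 52 x 60 mm, 173 mm high; origin under its centre. Bystander, leave it.
Mind the look-alikes: they are no part of the job. Leave any purple look-alike of the part that bears cartridge_center alone.

How it is judged:
On the way, in this order (a step that is already met when the one before it is completed fails the run):
1. the green-handled cartridge is lifted upright off the worktop (height (world z) of cartridge_center above 0.075 m and angle between cartridge_center's own z axis and vertical below 0.35 rad), for 0.1 s.
2. it is pushed down in the socket, lugs below the ring (value of joint press above 0.0055 m and horizontal distance between cartridge_center and socket_mouth below 0.006 m and value of joint turn below 0.8 rad), for 0.1 s.
At the end, for the whole second after the job is handed in: Green-handled cartridge in the socket (6 mm from its axis, upright within 0.12 rad), pushed over 6.5 of 10 mm, turned clockwise over 1.2 of 1.52 rad, at rest, still held by the fingers (over 2 N); spare, beaker, dish, timer, tape and cylinder within 30 mm of where they stood (value of joint press above 0.0065 m and value of joint turn above 1.2 rad and horizontal distance between cartridge_center and socket_mouth below 0.006 m and z of cartridge_center in the frame of socket_mouth below 0.008 m and angle between cartridge_center's own z axis and vertical below 0.12 rad and velocity of joint turn between -0.2 and 0.2 rad/s and contact force between the fingers and cartridge above 2 N and distance of each of spare_center, beaker, dish, timer, tape, cylinder from where it was at the start of the episode below 0.03 m); the arm keeps its last pose, push and grip.
It fails at once if the spare cartridge or another loose thing is pushed more than 30 mm away (distance of any of spare_center, beaker, dish, timer, tape, cylinder from where it was at the start of the episode above 0.03 m).
It fails at once if a loose bystander is tipped over (angle between any of spare_center, beaker, dish, timer, tape, cylinder's own z axis and vertical above 0.6 rad).
It also fails if it takes over 45 s, if anything falls off the work surface, if the arm or the gripper's body presses on something with over 40 N, if the wrist force passes 120 N, or if a joint passes its speed limit or range.

## Working session

There is one attempt and no reset: what is moved stays moved. The work goes in short steps, Python scripts to look and compute and a tool call to move; the robot and the scene stay as the last step left them, time stands still between calls to the robot, and variables do not carry over. Pictures are saved under pics/ and viewed, and the job is handed in when it is done.

Besides the shell and the picture viewer there is one more tool, called after "Emit:" as a command line: name --argument value ..., lists and objects as JSON in quotes. send_rows: Moves the arm, as the interface text tells. Its arguments: {"type":"object","properties":{"targets":{"type":"array","items":{"type":"array"}},"newtons":{"type":"number"}},"required":["targets"]}

```bash
ls; mkdir -p pics
python3 - <<'E'
from plant import robot, optics, ticket
import cv2,numpy as np
print(robot.read_state())
for n in ["scene","top","wrist"]:
    r=optics.read_camera(n); cv2.imwrite(f"pics/{n}0.png",r["color"][:,:,::-1]); print(n,r["K"],r["position"],r["orientation"])
    print({k:v for k,v in r.items() if k not in("color","K")})
    for o in ["cartridge_center","spare_center","socket_mouth","test_socket"]:
        try: print(o,[(round(d["confidence"],2),d["point"]) for d in optics.cut_out(n,o)])
        except Exception as e: print(o,e)
E
```

```text
pics
{'t': 0.0, 'q': array([-1.21640864e+00,  1.31181087e-01,  1.48928798e+00, -3.92143032e-07,
        1.52299529e+00, -8.53885769e-02]), 'dq': array([-0.00075584,  0.00046543,  0.0002662 ,  0.00225877,  0.00093542,
        0.0010874 ]), 'joint_torque': array([-1.58501025e-03, -5.59842789e+01, -4.91764748e+01,  7.65740848e-02,
        3.53083864e-02, -1.18179255e-04]), 'tool_pos': array([ 0.25524855, -0.54230139,  0.18827083]), 'orientation': array([-3.06413881e+00, -6.84841073e-01,  3.94623336e-04]), 'force': array([ 0.65223356,  0.04109452, -0.33288601]), 'wrist_torque': array([-0.06184938, -0.01425858,  0.03640705]), 'opening': 0.09309737375361267}
scene [[470.6762774    0.         250.08347171]
 [  0.         470.6762774  195.16241923]
 [  0.           0.           1.        ]] [0.13672634 0.83911359 0.67593118] [ 0.3672801  -1.1564128  -2.30040325]
{'position': array([0.13672634, 0.83911359, 0.67593118]), 'orientation': array([ 0.3672801 , -1.1564128 , -2.30040325])}
cartridge_center [(0.89, [260.3, 275.1]), (0.84, [281.7, 243.5])]
spare_center [(0.86, [240.4, 224.1])]
socket_m
[... 247 characters left out ...]
0.04714922 -1.56020699]
{'position': array([0.51644755, 0.17267488, 1.11693975]), 'orientation': array([ 0.07744764, -0.04714922, -1.56020699])}
cartridge_center [(0.68, [210.7, 235.6])]
spare_center [(0.56, [253.5, 191.5])]
socket_mouth []
test_socket [(0.8, [303.7, 233.4]), (0.75, [311.3, 229.8])]
wrist [[271.07861829   0.         250.98983538]
 [  0.         271.07861829 191.21121982]
 [  0.           0.           1.        ]] [ 0.32508709 -0.51062356  0.38436193] [-0.25207334  0.15999516 -1.12328445]
{'position': array([ 0.32508709, -0.51062356,  0.38436193]), 'orientation': array([-0.25207334,  0.15999516, -1.12328445])}
cartridge_center []
spare_center []
socket_mouth []
test_socket []
```

View pics/scene0.png

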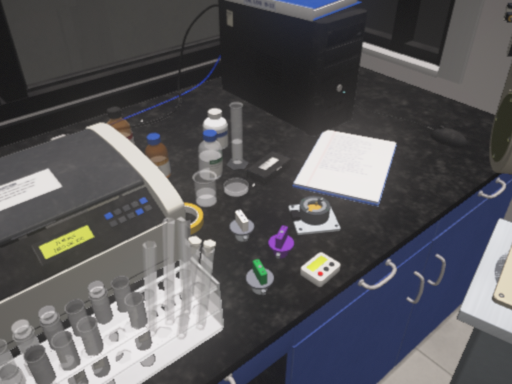

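View pics/top0.png

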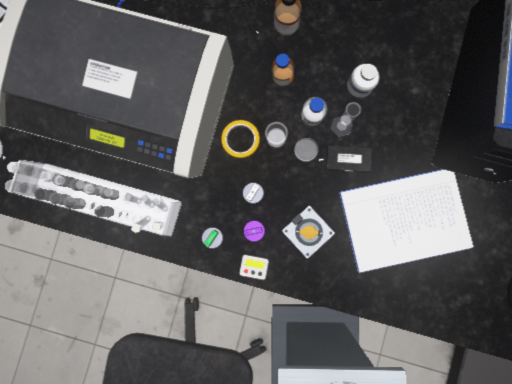

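View pics/wrist0.png

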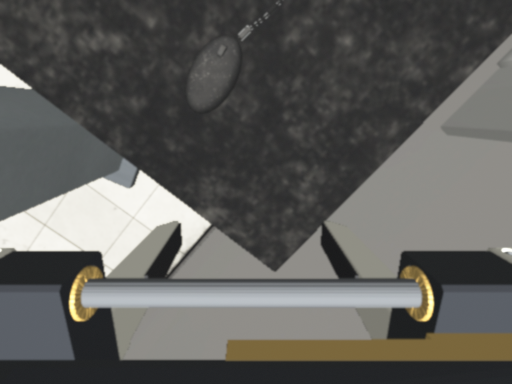

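The scene picture shows the green cartridge at about (260,272), the white spare at (241,222), the purple look-alike at (281,242) and the socket at (314,212). In the top view they are at (212,238), (253,192), (254,231) and (308,231). The wrist view shows only the bench corner. Next I'll zoom in and measure.

```bash
cat > h.py <<'E'
from plant import robot, optics, ticket
import cv2,numpy as np
from scipy.spatial.transform import Rotation as R
def ray(r,p):
    K=r["K"]; d=np.array([(p[0]-K[0,2])/K[0,0],-(p[1]-K[1,2])/K[1,1],-1.])
    return r["position"],R.from_rotvec(r["orientation"]).as_matrix()@d
def atz(r,p,z):
    o,d=ray(r,p); return o+d*(z-o[2])/d[2]
def proj(r,X):
    c=R.from_rotvec(r["orientation"]).as_matrix().T@(np.asarray(X)-r["position"])
    K=r["K"]; return np.array([K[0,0]*c[0]/-c[2]+K[0,2], -K[1,1]*c[1]/-c[2]+K[1,2]])
def crop(r,c,h,s,name):
    x,y=map(int,c); im=r["color"][max(0,y-h):y+h,max(0,x-h):x+h,::-1]
    cv2.imwrite("pics/"+name,cv2.resize(im,None,fx=s,fy=s,interpolation=cv2.INTER_CUBIC))
def green(r):
    hsv=cv2.cvtColor(r["color"],cv2.COLOR_RGB2HSV)
    return cv2.inRange(hsv,(50,120,60),(80,255,255))
E
python3 - <<'E'
from h import *
for n,c1,c2 in [("scene",(260,275),(314,212)),("top",(212,238),(308,231))]:
    r=optics.read_camera(n); crop(r,c1,32,9,f"{n}_c.png"); crop(r,c2,32,9,f"{n}_s.png")
    m=green(r); k,l,st,ce=cv2.connectedComponentsWithStats(m)
    for i in range(1,k):
        if st[i,4]>15:
            pts=np.argwhere(l==i)[:,::-1].astype(np.float32)
            print(n,st[i],ce[i],cv2.minAreaRect(pts), [atz(r,ce[i],z).round(4) for z in(.047,.055,.061)])
    for o in ["test_socket","cartridge_center"]:
        for d in optics.cut_out(n,o):print(n,o,d["confidence"],d["point"],atz(r,d["point"],.042))
E
```

```text
scene [253 259  13  25 164] [259.97560976 270.2195122 ] ((260.4396667480469, 270.52587890625), (24.68561363220215, 8.272306442260742), 66.80140686035156) [array([0.4753, 0.3251, 0.047 ]), array([0.471 , 0.3317, 0.055 ]), array([0.4677, 0.3366, 0.061 ])]
scene test_socket 0.75 [312.8, 218.0] [0.47126412 0.1302859  0.042     ]
scene cartridge_center 0.63 [316.2, 214.3] [0.47132243 0.11514533 0.042     ]
scene cartridge_center 0.6 [280.7, 240.6] [0.4895572  0.22952059 0.042     ]
scene cartridge_center 0.56 [259.0, 276.6] [0.47040044 0.33545803 0.042     ]
top [204 231  14  15  83] [210.4939759  237.98795181] ((210.42306518554688, 238.1153564453125), (5.269651412963867, 16.91835594177246), 33.690067291259766) [array([0.473, 0.329, 0.047]), array([0.4734, 0.3278, 0.055 ]), array([0.4736, 0.3269, 0.061 ])]
top test_socket 0.97 [305.0, 232.3] [0.48941268 0.09576185 0.042     ]
top cartridge_center 0.8 [210.1, 238.7] [0.47106884 0.33064366 0.042     ]
top cartridge_center 0.79 [254.2, 228.3] [0.49791001 0.22155036 0.042     ]
```

Run:
```python
import cv2,numpy as np
a=[cv2.imread(f"pics/{n}.png") for n in("scene_c","scene_s","top_c","top_s")]
a=[cv2.resize(i,(400,300) if 0 else (300,300)) for i in a]
cv2.imwrite("pics/m1.png",np.vstack([np.hstack(a[:2]),np.hstack(a[2:])]))
```

```text
(no output)
```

View pics/m1.png

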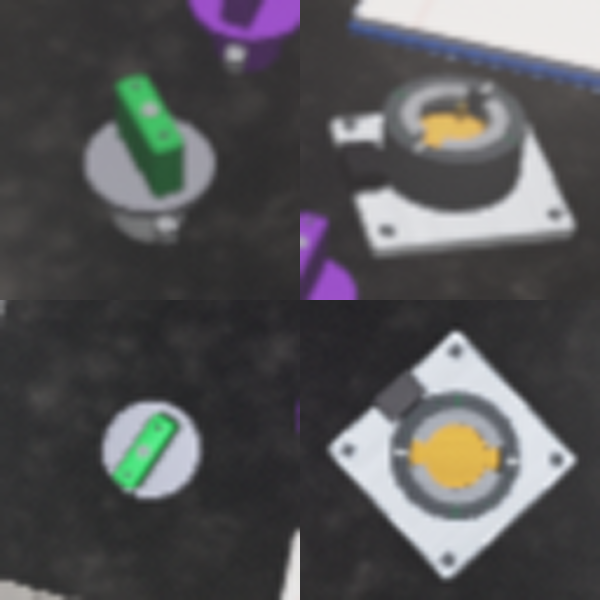

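Run:
```python
from h import *
r=optics.read_camera("top"); s=optics.read_camera("scene")
for p in [(180,205),(172,237),(163,196),(135,228)]:
  print(p,[atz(r,p,z).round(3)[:2] for z in(0,.1,.16)])
crop(r,(170,215),50,7,"rack_top.png"); crop(s,(190,270),60,6,"rack_scene.png")
# gripper body corners at grasp
c=np.array([.473,.328]);u=np.array([.5,.866]);v=np.array([-.866,.5])
for z in(.12,.16):
  for a in(-94,94):
    for b in(-37,37):
      P=c+u*a/1e3+v*b/1e3; print(z,P.round(3),proj(r,[*P,z]).round(),proj(s,[*P,z]).round())
```

```text
(180, 205) [array([0.555, 0.417]), array([0.552, 0.395]), array([0.55 , 0.382])]
(172, 237) [array([0.473, 0.436]), array([0.476, 0.412]), array([0.479, 0.398])]
(163, 196) [array([0.578, 0.462]), array([0.573, 0.436]), array([0.569, 0.421])]
(135, 228) [array([0.495, 0.532]), array([0.497, 0.5  ]), array([0.498, 0.481])]
0.12 [0.458 0.228] [250. 246.] [297. 216.]
0.12 [0.394 0.265] [233. 274.] [318. 240.]
0.12 [0.552 0.391] [180. 205.] [203. 245.]
0.12 [0.488 0.428] [163. 232.] [219. 273.]
0.16 [0.458 0.228] [249. 247.] [298. 198.]
0.16 [0.394 0.265] [231. 277.] [320. 222.]
0.16 [0.552 0.391] [176. 204.] [201. 227.]
0.16 [0.488 0.428] [159. 233.] [217. 255.]
```

View pics/rack_top.png

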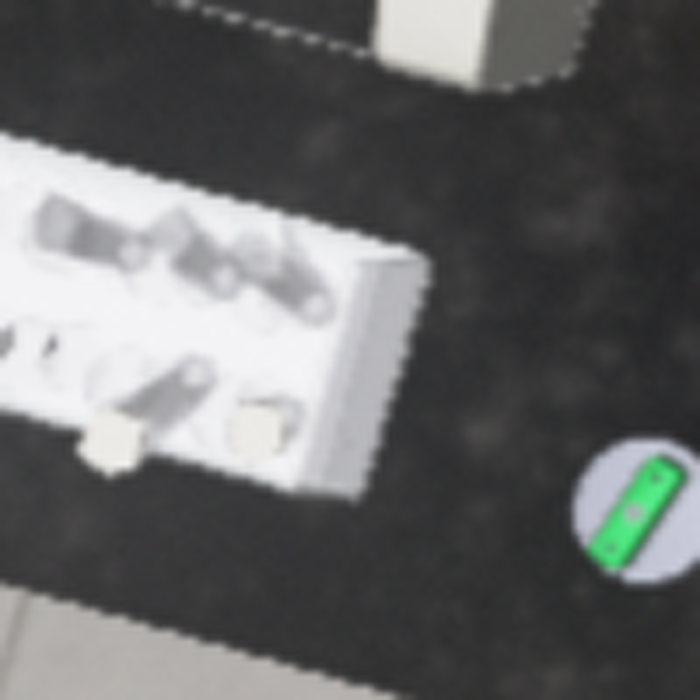

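View pics/rack_scene.png

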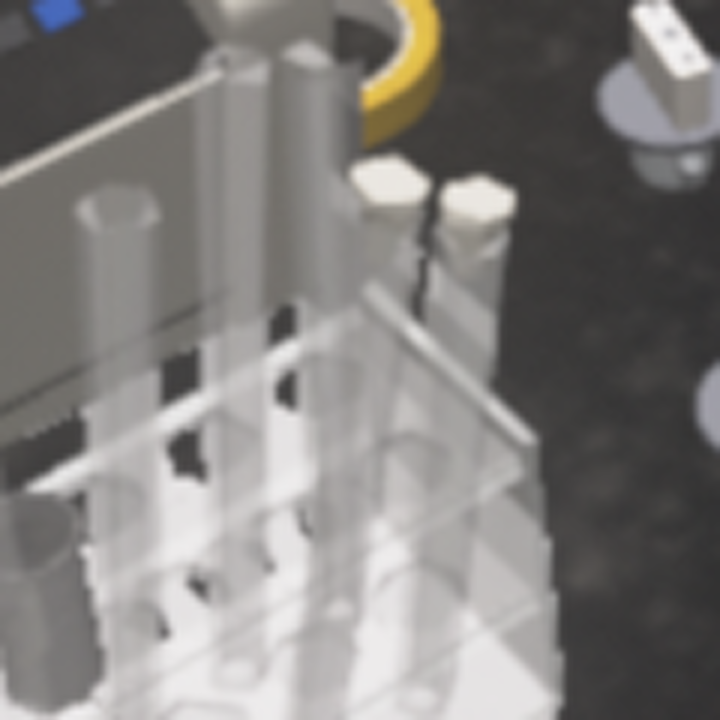

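```bash
cat >> h.py <<'E'
def tri(r1,p1,r2,p2):
    (a,d),(b,e)=ray(r1,p1),ray(r2,p2)
    t=np.linalg.lstsq(np.c_[d,-e],b-a,rcond=None)[0]
    P,Q=a+t[0]*d,b+t[1]*e
    return ((P+Q)/2).round(4),np.linalg.norm(P-Q).round(4)
E
python3 - <<'E'
from h import *
r=optics.read_camera("top"); s=optics.read_camera("scene")
for a in [(156.6,226),(136,228.6)]:
  for b in [(209.8,243),(195,240)]:
    print(a,b,tri(r,a,s,b))
# rest tall tubes: top ends
for a in [(165,208),(127,195),(146,197),(156,200),(151,218)]:
  for b in [(168,220),(181,219),(150,245)]:
    print(a,b,tri(r,a,s,b))
print(tri(r,(180.5,202),s,(191.5,258)),tri(r,(172,202),s,(191.5,258)), tri(r,(162,233),s,(219,283)))
E
```

```text
(156.6, 226) (209.8, 243) (array([0.5027, 0.4278, 0.1775]), np.float64(0.0007))
(156.6, 226) (195, 240) (array([0.512 , 0.4339, 0.1821]), np.float64(0.0226))
(136, 228.6) (209.8, 243) (array([0.4892, 0.4572, 0.2082]), np.float64(0.0201))
(136, 228.6) (195, 240) (array([0.4983, 0.4627, 0.2116]), np.float64(0.002))
(165, 208) (168, 220) (array([0.5602, 0.4233, 0.1912]), np.float64(0.0477))
(165, 208) (181, 219) (array([0.5526, 0.4158, 0.1927]), np.float64(0.0274))
(165, 208) (150, 245) (array([0.57  , 0.4439, 0.1472]), np.float64(0.0726))
(127, 195) (168, 220) (array([0.5583, 0.4704, 0.2293]), np.float64(0.0219))
(127, 195) (181, 219) (array([0.5503, 0.4636, 0.2327]), np.float64(0.0405))
(127, 195) (150, 245) (array([0.5686, 0.4914, 0.187 ]), np.float64(0.002))
(146, 197) (168, 220) (array([0.5662, 0.4462, 0.2063]), np.float64(0.0045))
(146, 197) (181, 219) (array([0.5582, 0.4391, 0.2091]), np.float64(0.0151))
(146, 197) (150, 245) (array([0.577 , 0.4671, 0.162 ]), np.float64(0.0267))
(156, 200) (168, 220) (array([0.5674, 0.4335, 0.1957]), np.float64(0.0223))
(156, 200) (181, 219) (array([0.5595, 0.4262, 0.1981]), np.float64(0.0022))
(156, 200) (150, 245) (array([0.5781, 0.4542, 0.1509]), np.float64(0.0459))
(151, 218) (168, 220) (array([0.5375, 0.4451, 0.2168]), np.float64(0.0458))
(151, 218) (181, 219) (array([0.5304, 0.4379, 0.2181]), np.float64(0.0266))
(151, 218) (150, 245) (array([0.5458, 0.4656, 0.1763]), np.float64(0.0693))
(array([0.5643, 0.4004, 0.0882]), np.float64(0.0121)) (array([0.5589, 0.4138, 0.1027]), np.float64(0.0006)) (array([0.4846, 0.4341, 0.1039]), np.float64(0.0026))
```

Emit:
send_rows --targets '[[1, [0, 0, -9], -0.15], [1, [0, 0, -9], -0.15], [1, [0, 0, -9], -0.15], [1, [0, 0, -9], -0.15], [1, [0, 0, -9], -0.15], [1, [0, 0, -9], -0.15], [1, [0, 0, -9], -0.15]]'

```text
t: 1.95
tool_pos: [0.2555, -0.5429, 0.2527]
orientation: [2.303, 2.137, -0.0]
force: [0.5, 0.4, -0.1]
opening: 0.093
```

```bash
cat >> h.py <<'E'
def pose():
    s=robot.read_state(); M=R.from_rotvec(s["orientation"]).as_matrix()
    print("t",round(s["t"],2),"tcp",s["tool_pos"].round(4),"yang",np.degrees(np.arctan2(M[1,1],M[0,1])).round(2),"zax",M[:,2].round(4),"q",s["q"].round(3),"F",s["force"].round(1),"Mo",s["wrist_torque"].round(2),"op",round(s["opening"],4))
    return s,M
def to(x,y,z):
    s,M=pose(); d=M.T@(np.array([x,y,z])-s["tool_pos"])*1000; print("shift mm",d.round(1)); return d
E
python3 - <<'E'
from h import *
to(.489,.05,.25)
r=optics.read_camera("wrist"); o,d=ray(r,(251,191)); print(o,d)
E
```

```text
t 1.95 tcp [ 0.2555 -0.5429  0.2527] yang -4.29 zax [-0. -0. -1.] q [-1.216  0.113  1.393 -0.     1.636 -1.142] F [ 0.5  0.4 -0.1] Mo [-0.05 -0.05  0.03] op 0.093
shift mm [608.7 188.5   2.7]
[ 0.26079203 -0.46635347  0.44776632] [-0.0215154  -0.27725526 -0.96055568]
```

Emit:
send_rows --targets '[[0.3, [48, 14, 0], 0], [0.3, [48, 14, 0], 0], [0.3, [48, 14, 0], 0], [0.3, [48, 14, 0], 0], [0.3, [48, 14, 0], 0], [0.3, [48, 14, 0], 0], [0.3, [48, 14, 0], 0], [0.3, [48, 14, 0], 0], [0.3, [48, 14, 0], 0], [0.3, [48, 14, 0], 0], [0.3, [48, 14, 0], 0], [0.3, [48, 14, 0], 0]]'

```text
t: 3.2
tool_pos: [0.4699, 0.0197, 0.2525]
orientation: [2.313, 2.125, 0.001]
force: [1.2, -0.7, 1.0]
opening: 0.0602
```

Run:
```python
from h import *
to(.489,.05,.25)
r=optics.read_camera("wrist"); cv2.imwrite("pics/w1.png",r["color"][:,:,::-1]); print(proj(r,(.489,.096,.042)))
```

```text
t 3.2 tcp [0.4699 0.0197 0.2525] yang -4.83 zax [ 1.e-03 -1.e-04 -1.e+00] q [-0.067 -0.245  1.735 -0.     1.65   0.017] F [ 1.2 -0.7  1. ] Mo [-0.02 -0.16  0.01] op 0.0602
shift mm [31.7 16.5  2.5]
[260.12183917 111.84175455]
```

View pics/w1.png

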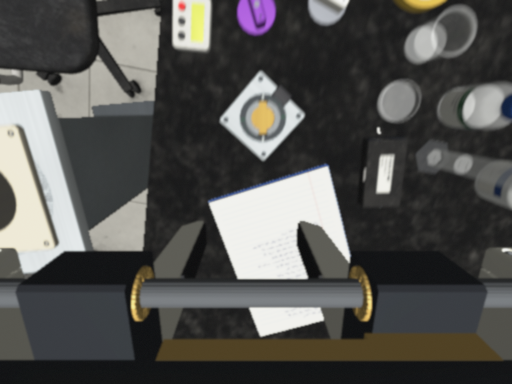

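The wrist view shows the socket at (263,117) with its slot line close to vertical, and the purple cartridge at (257,12). I'll go lower for a finer measurement.

Emit:
send_rows --targets '[[0.3, [0, 5, 40], 0], [0.3, [0, 5, 40], 0], [0.3, [0, 4, 40], 0], [0.3, [0, 0, 0], 0]]'

```text
t: 3.65
tool_pos: [0.4791, 0.0169, 0.1261]
orientation: [-2.306, -2.122, 0.011]
force: [-0.9, -0.1, -1.1]
opening: 0.0605
```

Run:
```python
from h import *
pose()
r=optics.read_camera("wrist"); c=proj(r,(.489,.096,.042)); print(c)
crop(r,c,60,6,"w2.png")
s=optics.read_camera("scene"); t=optics.read_camera("top"); crop(t,(308,231),24,12,"t2.png")
```

```text
t 3.65 tcp [0.4791 0.0169 0.1261] yang -4.78 zax [-1.050e-02  7.000e-04 -9.999e-01] q [-0.072 -0.15   1.883 -0.     1.419  0.012] F [-0.9 -0.1 -1.1] Mo [-0.06 -0.09  0.04] op 0.0605
[255.82226909 109.35226608]
```

View pics/w2.png

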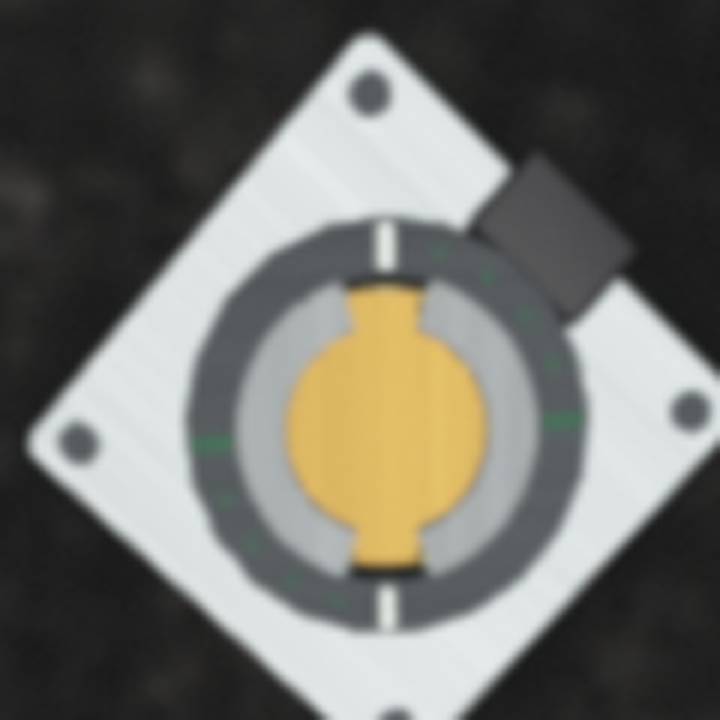

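Run:
```python
from h import *
r=optics.read_camera("wrist"); c=proj(r,(.489,.096,.042)); print(c)
pose(); im=r["color"][49:169,195:315,::-1]; cv2.imwrite("pics/w3.png",cv2.resize(im,None,fx=5,fy=5,interpolation=cv2.INTER_CUBIC))
f=lambda p:atz(r,(194.5+(p[0]+.5)/6,48.5+(p[1]+.5)/6),.042)
A,B=f((385,218)),f((388,633)); G,H=f((190,445)),f((586,418))
A2,B2=f((386,275)),f((388,583))
for u,v in((A,B),(G,H),(A2,B2)): print(u.round(4),v.round(4),((u+v)/2).round(4),np.linalg.norm(u-v).round(4),np.degrees(np.arctan2(*(u-v)[1::-1])).round(2))
```

```text
[249.67980208 109.34619105]
t 3.85 tcp [0.485  0.0163 0.1351] yang -4.71 zax [ 3.6e-03 -2.0e-04 -1.0e+00] q [-0.072 -0.157  1.872  0.     1.422  0.01 ] F [ 0.  -0.4  0.7] Mo [-0.02 -0.04 -0.02] op 0.0605
[0.4999 0.1183 0.042 ] [0.4953 0.0499 0.042 ] [0.4976 0.0841 0.042 ] 0.0686 86.17
[0.4639 0.0848 0.042 ] [0.5317 0.0837 0.042 ] [0.4978 0.0843 0.042 ] 0.0678 179.04
[0.4994 0.1095 0.042 ] [0.496  0.0586 0.042 ] [0.4977 0.0841 0.042 ] 0.051 86.13
```

View pics/w3.png

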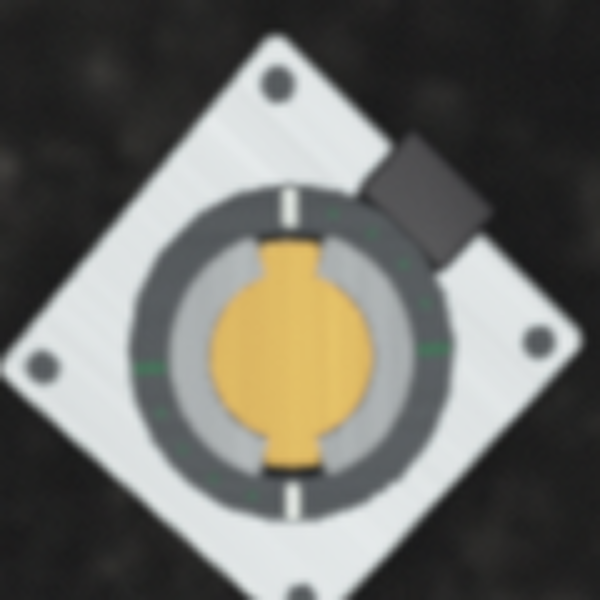

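Run:
```python
from h import *
r=optics.read_camera("wrist"); c=proj(r,(.489,.096,.042)); print(c)
pose(); im=r["color"][49:169,195:315,::-1]; cv2.imwrite("pics/w4.png",cv2.resize(im,None,fx=5,fy=5,interpolation=cv2.INTER_CUBIC))
d=[x for x in optics.cut_out("wrist","test_socket")]
f=lambda p:atz(r,(194.5+(p[0]+.5)/5,48.5+(p[1]+.5)/5),.042)
A,B=f((289,187)),f((293,520)); G,H=f((131,368)),f((454,345))
for u,v in((A,B),(G,H)): print(u.round(4),v.round(4),((u+v)/2).round(4),np.linalg.norm(u-v).round(4),np.degrees(np.arctan2(*(u-v)[1::-1])).round(2))
```

```text
[248.78484379 109.34611186]
t 3.9 tcp [0.4852 0.0163 0.1353] yang -4.69 zax [ 4.3e-03 -3.0e-04 -1.0e+00] q [-0.072 -0.157  1.872  0.     1.422  0.01 ] F [ 0.5  0.9 -0.4] Mo [-0.05 -0.1  -0.06] op 0.0606
[0.4945 0.1179 0.042 ] [0.49   0.0518 0.042 ] [0.4922 0.0848 0.042 ] 0.0663 86.1
[0.4592 0.0857 0.042 ] [0.5258 0.0848 0.042 ] [0.4925 0.0853 0.042 ] 0.0666 179.22
```

View pics/w4.png

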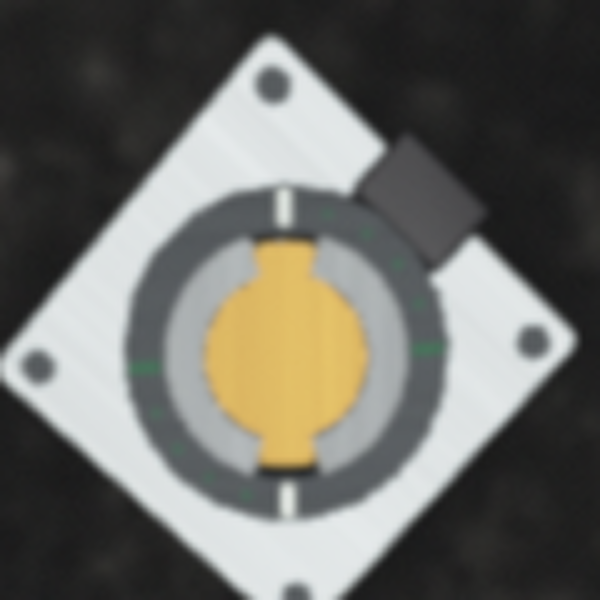

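Run:
```python
from h import *
r=optics.read_camera("wrist"); pose()
im=r["color"][49:169,195:315,::-1]; cv2.imwrite("pics/w5.png",cv2.resize(im,None,fx=5,fy=5,interpolation=cv2.INTER_CUBIC))
# gold centroid
hsv=cv2.cvtColor(r["color"],cv2.COLOR_RGB2HSV); m=cv2.inRange(hsv,(15,100,120),(30,255,255)); m[:49]=0;m[169:]=0;m[:,:195]=0;m[:,315:]=0
M=cv2.moments(m,True); g=(M["m10"]/M["m00"],M["m01"]/M["m00"]); print("gold",g, atz(r,g,.036),atz(r,g,.02))
f=lambda p:atz(r,(194.5+(p[0]+.5)/5,48.5+(p[1]+.5)/5),.042)
A,B=f((284,187)),f((288,520)); G,H=f((126,368)),f((449,345))
for u,v in((A,B),(G,H)): print(u.round(4),v.round(4),((u+v)/2).round(4),np.linalg.norm(u-v).round(4),np.degrees(np.arctan2(*(u-v)[1::-1])).round(2))
t=optics.read_camera("top"); crop(t,(308,231),25,12,"t3.png"); print(proj(t,(.4915,.085,.042)))
```

```text
t 4.0 tcp [0.485  0.0163 0.1348] yang -4.68 zax [ 4.e-03 -3.e-04 -1.e+00] q [-0.072 -0.157  1.873  0.     1.422  0.009] F [ 0.7  0.1 -0.1] Mo [ 0.   -0.12 -0.01] op 0.0602
gold (251.45741324921136, 119.38170347003154) [0.49123317 0.08576798 0.036     ] [0.49128766 0.0853861  0.02      ]
[0.4938 0.1179 0.042 ] [0.4892 0.0518 0.042 ] [0.4915 0.0849 0.042 ] 0.0663 86.06
[0.4585 0.0858 0.042 ] [0.5251 0.0849 0.042 ] [0.4918 0.0853 0.042 ] 0.0666 179.24
[309.36284492 231.49889354]
```

View pics/t3.png

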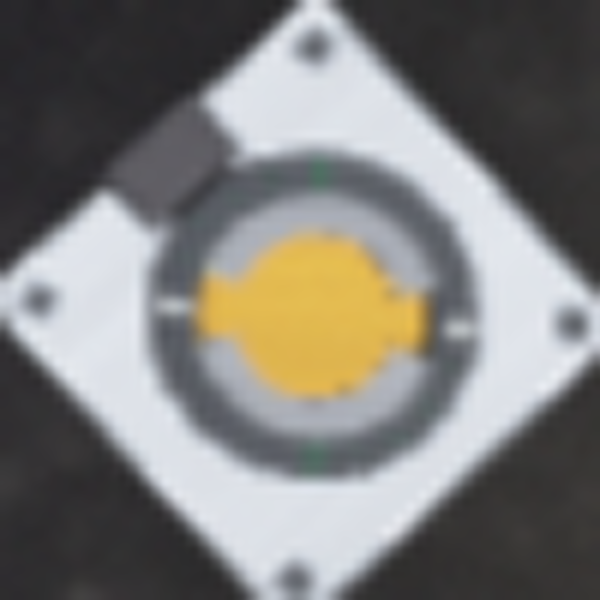

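View pics/w5.png

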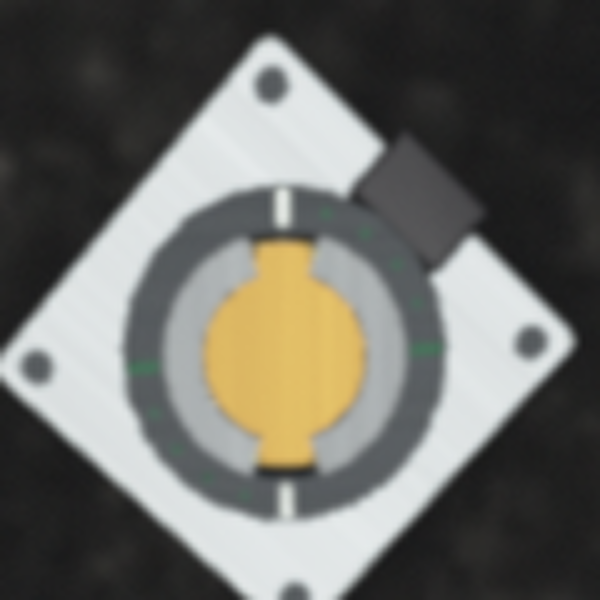

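Wrist and top cameras agree to about 1.5 mm: socket at about (0.491, 0.0855), slot line at 86.1°. Now I'll go over to the green cartridge with the jaws at about 40°, which keeps the gripper body clear of the capped tube in the rack.

Emit:
send_rows --targets '[[0.3, [0, 0, -11], -0.13], [0.3, [0, 0, -11], -0.13], [0.3, [0, 0, -11], -0.13], [0.3, [0, 0, -11], -0.13], [0.3, [0, 0, -11], -0.13], [0.3, [0, 0, -11], -0.13]]'

```text
t: 4.65
tool_pos: [0.4839, 0.0164, 0.1999]
orientation: [1.319, 2.85, 0.001]
force: [-0.4, 0.5, -0.1]
opening: 0.0604
```

Emit:
send_rows --targets '[[0.3, [29, 32, 0], 0], [0.3, [29, 32, 0], 0], [0.3, [29, 32, 0], 0], [0.3, [29, 32, 0], 0], [0.3, [29, 32, 0], 0], [0.3, [29, 32, 0], 0], [0.3, [0, 0, 0], 0], [0.3, [0, 0, 0], 0], [0.3, [0, 0, 0], 0], [0.3, [0, 0, 0], 0]]'

```text
t: 5.65
tool_pos: [0.5188, 0.2721, 0.1988]
orientation: [1.328, 2.846, 0.0]
force: [-0.7, 0.3, -0.8]
opening: 0.0602
```

Run:
```python
from h import *
pose()
r=optics.read_camera("wrist"); cv2.imwrite("pics/w6.png",r["color"][:,:,::-1]); print(proj(r,(.473,.328,.06)),proj(r,(.503,.428,.178)))
```

```text
t 5.65 tcp [0.5188 0.2721 0.1988] yang 39.96 zax [ 7.e-04 -0.e+00 -1.e+00] q [ 0.396  0.088  1.517 -0.     1.537 -0.302] F [-0.7  0.3 -0.8] Mo [ 0.   -0.09  0.03] op 0.0602
[252.54996577 116.97768347] [376.21790178  35.86651115]
```

View pics/w6.png

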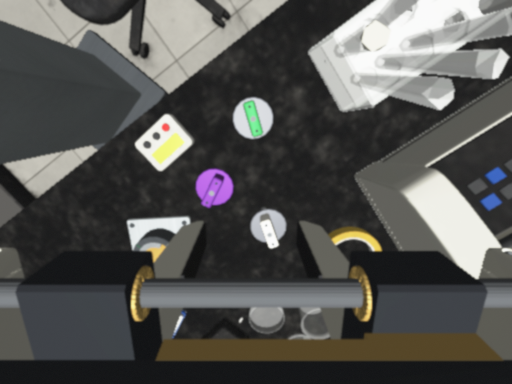

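Run:
```python
from h import *
r=optics.read_camera("wrist"); s,Mx=pose()
m=green(r); k,l,st,ce=cv2.connectedComponentsWithStats(m); i=1+np.argmax(st[1:,4])
cn,_=cv2.findContours((l==i).astype(np.uint8),0,2); rc=cv2.minAreaRect(cn[0]); print(st[i],rc)
bp=cv2.boxPoints(rc); W=np.array([atz(r,p,.061) for p in bp]); print(W.round(4))
e=[W[1]-W[0],W[2]-W[1]]; 
for v in e: print(np.linalg.norm(v).round(4),np.degrees(np.arctan2(v[1],v[0])).round(1))
print("bar ctr",W.mean(0), "cen .061/.05",atz(r,ce[i],.061).round(4),atz(r,ce[i],.05).round(4))
hsv=cv2.cvtColor(r["color"],cv2.COLOR_RGB2HSV)
sub=np.zeros(m.shape,np.uint8); x,y=map(int,ce[i]); sub[y-28:y+28,x-28:x+28]=1
v=((hsv[...,2]>110)|(m>0)).astype(np.uint8)*sub
k,l2,st2,ce2=cv2.connectedComponentsWithStats(v); j=1+np.argmax(st2[1:,4]); cn,_=cv2.findContours((l2==j).astype(np.uint8),0,2)
el=cv2.fitEllipse(cv2.convexHull(cn[0])); print("flange",st2[j],el,atz(r,el[0],.033).round(4))
crop(r,ce[i],32,9,"w7.png")
```

```text
t 5.75 tcp [0.5188 0.2722 0.1988] yang 39.96 zax [ 6.e-04  1.e-04 -1.e+00] q [ 0.396  0.088  1.517 -0.     1.536 -0.302] F [-0.2  0.5  0.2] Mo [-0.01 -0.1   0.03] op 0.0603
[244 101  18  35 259] ((252.6605682373047, 118.20185089111328), (33.90705108642578, 9.578263282775879), 73.3007583618164)
[[0.4547 0.3328 0.061 ]
 [0.461  0.342  0.061 ]
 [0.4938 0.3211 0.061 ]
 [0.4875 0.3115 0.061 ]]
0.0111 55.8
0.0389 -32.4
bar ctr [0.47425677 0.32686114 0.061     ] cen .061/.05 [0.4738 0.3272 0.061 ] [0.474 0.327 0.05 ]
flange [ 233   97   40   42 1334] ((252.6028289794922, 117.67575073242188), (40.38351058959961, 41.615074157714844), 0.01890917681157589) [0.474  0.3272 0.033 ]
```

View pics/w7.png

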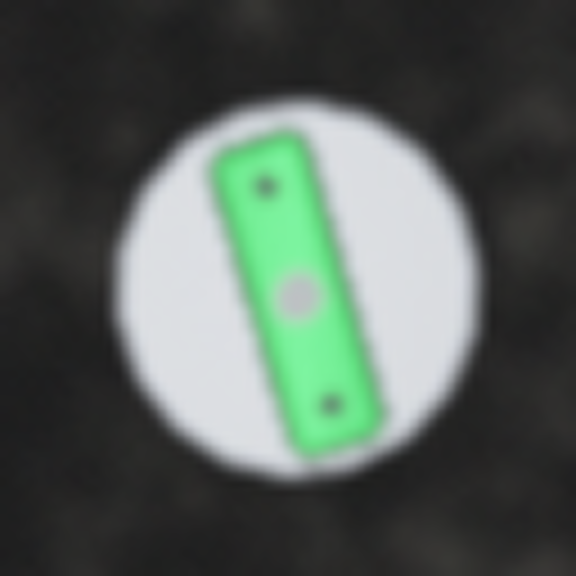

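Emit:
send_rows --targets '[[0.3, [35, 0, 0], 0], [0.3, [30, 1, 0], 0], [0.3, [6, 0, 20], 0], [0.3, [0, 0, 35], 0], [0.3, [0, 0, 35], 0], [0.3, [0, 0, 25], 0], [0.3, [0, 0, 15], 0], [0.3, [0, 0, 8], 0], [0.3, [0, 0, 0], 0], [0.3, [0, 0, 0], 0], [0.3, [0, 0, 0], 0]]'

```text
t: 6.85
tool_pos: [0.4748, 0.3288, 0.0622]
orientation: [1.326, 2.846, 0.004]
force: [-0.3, 0.7, -0.7]
opening: 0.0603
```

Run:
```python
from h import *
to(.474,.3271,.038)
r=optics.read_camera("wrist"); cv2.imwrite("pics/w8.png",r["color"][:,:,::-1])
r=optics.read_camera("scene"); crop(r,(245,245),70,5,"s8.png")
```

```text
t 6.85 tcp [0.4748 0.3288 0.0622] yang 40.05 zax [ 0.0025  0.0014 -1.    ] q [ 0.517  0.163  1.69  -0.     1.285 -0.182] F [-0.3  0.7 -0.7] Mo [-0.02 -0.14  0.01] op 0.0603
shift mm [-0.8 -1.8 24.2]
```

View pics/w8.png

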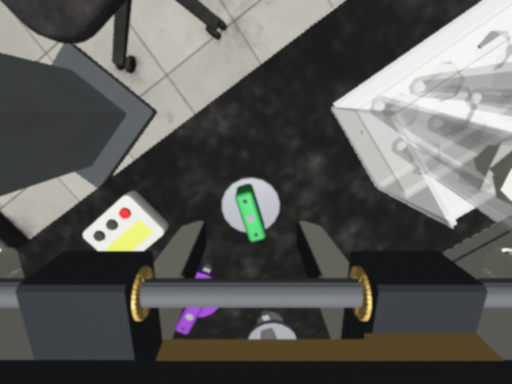

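View pics/s8.png

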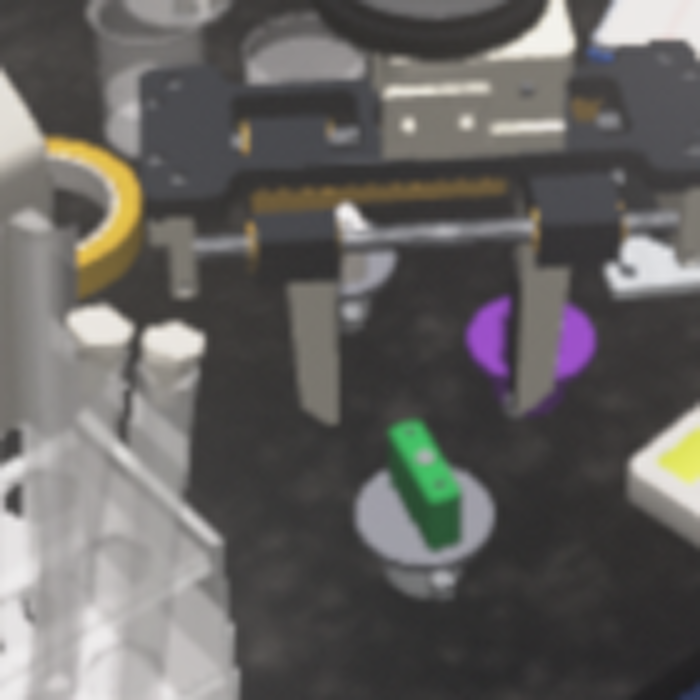

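Run:
```python
from h import *
s,M=pose(); w=optics.read_camera("wrist"); r=optics.read_camera("scene"); t=optics.read_camera("top")
T=s["tool_pos"]
for n,c in(("wrist",w),("scene",r),("top",t)):
  for a in(-.03,0,.03): print(n,a,proj(c,T+M[:,1]*a).round(1))
  m=green(c);k,l,st,ce=cv2.connectedComponentsWithStats(m)
  if k>1:
    i=1+np.argmax(st[1:,4]); print(n,"green",ce[i],st[i],atz(c,ce[i],.058).round(4))
print((proj(r,T+M[:,1]*.03)-(175,175))*5,(proj(r,T-M[:,1]*.03)-(175,175))*5)
crop(w,(251,213),48,8,"w9.png"); crop(r,(258,262),40,8,"s9.png")
```

```text
t 6.95 tcp [0.4745 0.3287 0.0617] yang 40.05 zax [ 0.0019  0.0011 -1.    ] q [ 0.517  0.163  1.691  0.     1.285 -0.182] F [ 0.7 -0.5 -0.4] Mo [ 0.   -0.12 -0.04] op 0.0604
wrist -0.03 [213.4 217. ]
wrist 0 [252.3 217.1]
wrist 0.03 [291.2 217.1]
wrist green [250.67695962 213.96555819] [237 186  29  57 842] [0.4728 0.3288 0.058 ]
scene -0.03 [275.6 264.8]
scene 0 [259.3 265.8]
scene 0.03 [242.9 266.9]
scene green [260.03726708 270.11180124] [253 259  14  24 161] [0.4694 0.3338 0.058 ]
top -0.03 [217.5 247.2]
top 0 [209.7 237.6]
top 0.03 [202.  228.1]
top green [215.5 232. ] [215 231   2   3   4] [0.4882 0.3154 0.058 ]
[339.43557584 459.58728387] [503.24268076 448.87339084]
```

View pics/w9.png

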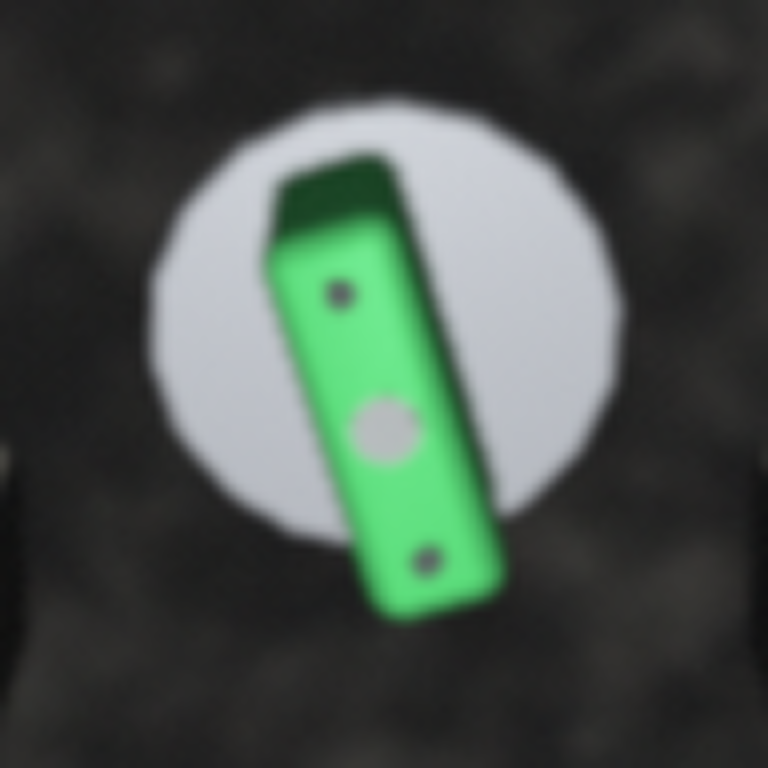

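View pics/s9.png

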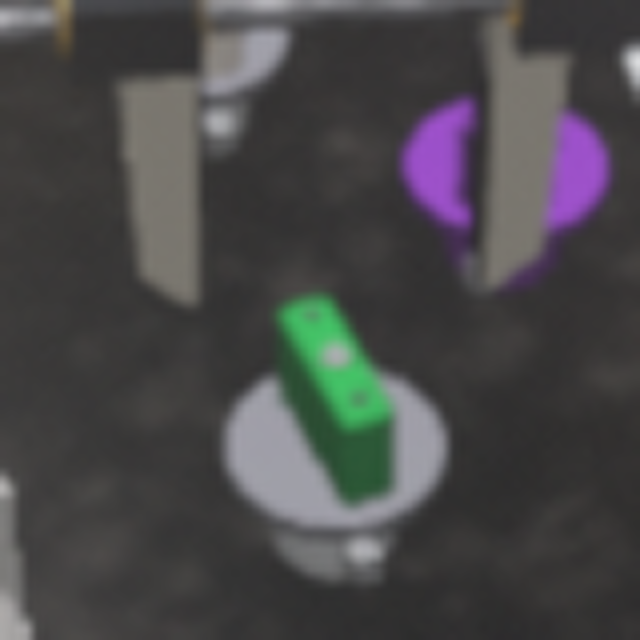

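Run:
```python
from h import *
s,M=pose(); w=optics.read_camera("wrist"); r=optics.read_camera("scene")
T=s["tool_pos"]
print(tri(w,(205,222),r,(278,258.3)),tri(w,(300,222),r,(243,260.1)))
for h in(0,.01,.02,.03):
  for dx in(0,-.0075,.0075): print(h,dx,*[proj(c,T-M[:,2]*h+M[:,0]*dx+M[:,1]*a).round(1) for c in(w,r) for a in(-.03,.03)])
cv2.imwrite("pics/w10.png",cv2.resize(w["color"][150:330,120:380,::-1],None,fx=3,fy=3,interpolation=cv2.INTER_CUBIC))
```

```text
t 7.1 tcp [0.4739 0.3284 0.0609] yang 40.05 zax [ 8.e-04  5.e-04 -1.e+00] q [ 0.517  0.164  1.692  0.     1.285 -0.182] F [ 0.3  0.  -0.9] Mo [-0.01 -0.11  0.03] op 0.0604
(array([0.4458, 0.3114, 0.0828]), np.float64(0.0003)) (array([0.4935, 0.3539, 0.0864]), np.float64(0.0015))
0 0 [213.3 217. ] [291.2 217. ] [276.  265.1] [243.2 267.3]
0 -0.0075 [213.7 226. ] [290.8 226. ] [275.4 262.2] [242.9 264.4]
0 0.0075 [213.  207.8] [291.6 207.8] [276.5 268.1] [243.6 270.3]
0.01 0 [211.5 222. ] [293.2 222.1] [276.1 261.2] [243.2 263.3]
0.01 -0.0075 [211.9 231.4] [292.7 231.4] [275.6 258.3] [242.9 260.4]
0.01 0.0075 [211.1 212.5] [293.6 212.5] [276.7 264.1] [243.5 266.3]
0.02 0 [209.5 227.6] [295.3 227.6] [276.3 257.2] [243.1 259.3]
0.02 -0.0075 [210.  237.4] [294.8 237.4] [275.8 254.3] [242.8 256.4]
0.02 0.0075 [209.  217.6] [295.8 217.6] [276.9 260.1] [243.4 262.3]
0.03 0 [207.3 233.7] [297.6 233.7] [276.5 253.1] [243.1 255.3]
0.03 -0.0075 [207.8 243.9] [297.1 244. ] [275.9 250.3] [242.7 252.4]
0.03 0.0075 [206.8 223.2] [298.2 223.3] [277.1 256.1] [243.4 258.2]
```

View pics/w10.png

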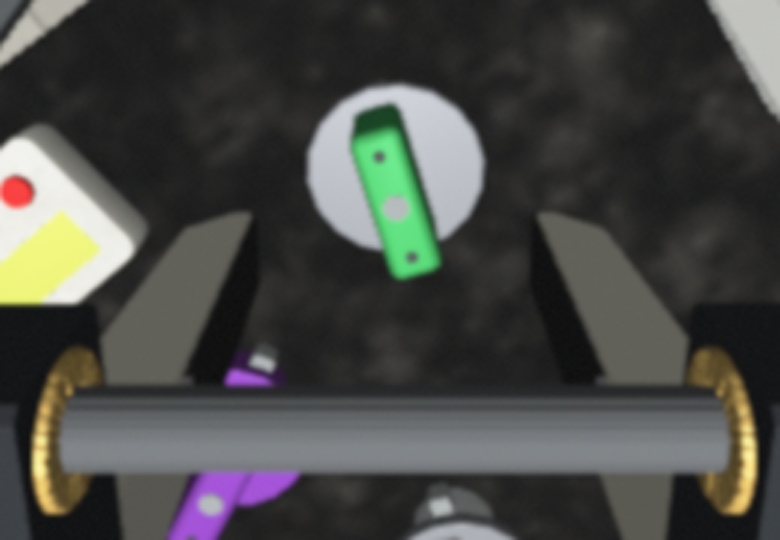

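The fingertips triangulate about 22 mm above the TCP while open 60 mm. I need to know whether they extend as they shut, so I'll test that clear of the bar.

Emit:
send_rows --targets '[[-0.65, [0, 0, -15], 0], [-0.65, [0, 0, -10], 0], [-0.65, [0, 0, 0], 0], [-0.65, [0, 0, 0], 0], [-0.65, [0, 0, 0], 0], [-0.65, [0, 0, 0], 0], [-0.65, [0, 0, 0], 0], [-0.65, [0, 0, 0], 0]]'

```text
t: 8.0
tool_pos: [0.4734, 0.3281, 0.085]
orientation: [-1.326, -2.847, 0.001]
force: [0.7, -0.1, -0.9]
opening: 0.0162
```

Run:
```python
from h import *
s,M=pose(); w=optics.read_camera("wrist"); r=optics.read_camera("scene")
T=s["tool_pos"]
for h in(0,.01,.02,.03): print(h,*[proj(c,T-M[:,2]*h+M[:,0]*.0075+M[:,1]*a).round(1) for c in(w,r) for a in(-.008,.008)])
cv2.imwrite("pics/w11.png",cv2.resize(w["color"][150:330,120:380,::-1],None,fx=3,fy=3,interpolation=cv2.INTER_CUBIC))
crop(r,(258,252),40,8,"s11.png")
```

```text
t 8.0 tcp [0.4734 0.3281 0.085 ] yang 40.05 zax [-5.e-04 -3.e-04 -1.e+00] q [ 0.517  0.139  1.673 -0.     1.33  -0.182] F [ 0.7 -0.1 -0.9] Mo [ 0.02 -0.11  0.03] op 0.0162
0 [241.8 207.9] [262.8 207.9] [265.1 259.3] [256.1 259.9]
0.01 [241.3 212.5] [263.3 212.5] [265.1 255.2] [256.1 255.8]
0.02 [240.8 217.6] [264.  217.6] [265.2 251. ] [256.2 251.6]
0.03 [240.3 223.3] [264.6 223.3] [265.3 246.8] [256.2 247.4]
```

View pics/w11.png

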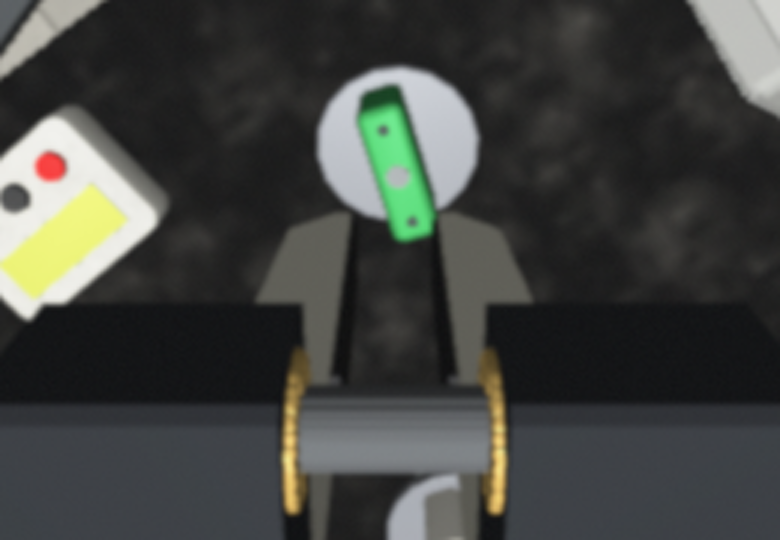

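View pics/s11.png

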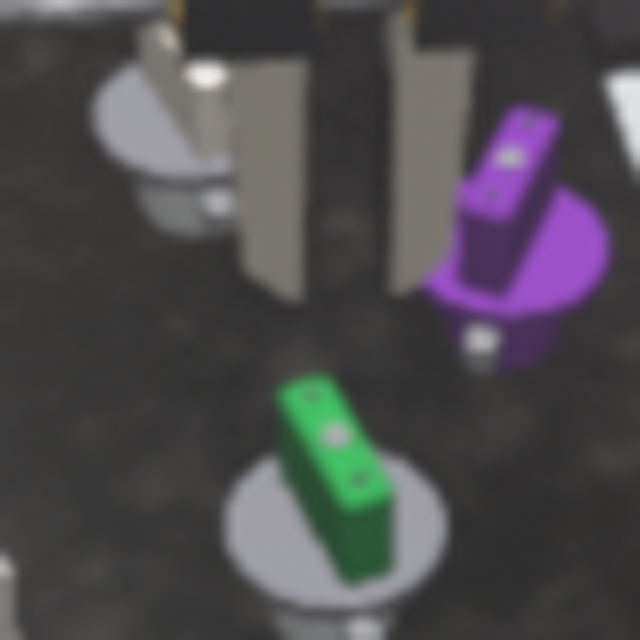

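Run:
```python
from h import *
s,M=pose(); w=optics.read_camera("wrist"); r=optics.read_camera("scene"); T=s["tool_pos"]
for n,a,b in(("pin",(252.3,208.6),(259.4,265.9)),("L",(265.4,220.8),(255.7,249.4)),("R",(237,221),(266.5,248.5))):
  X,e=tri(w,a,r,b); print(n,X,e,"rel tool mm",(M.T@(X-T)*1000).round(1))
```

```text
t 8.1 tcp [0.4735 0.3281 0.0851] yang 40.05 zax [-3.e-04 -2.e-04 -1.e+00] q [ 0.517  0.139  1.672  0.     1.33  -0.182] F [-0.3 -0.1 -0.6] Mo [-0.   -0.13 -0.01] op 0.0164
pin [0.4754 0.3265 0.0592] 0.0006 rel tool mm [-2.5  0.4 25.9]
L [0.4755 0.3393 0.1101] 0.0001 rel tool mm [  7.2   8.7 -25. ]
R [0.4609 0.327  0.1106] 0.0001 rel tool mm [  7.2 -10.4 -25.5]
```

Emit:
send_rows --targets '[[0, [0, 0, 0], 0], [0, [-1, 0, 12], 0], [0, [0, 0, 15], 0], [0, [0, 0, 10], 0], [0, [0, 0, 6], 0], [0, [0, 0, 3], 0], [0, [0, 0, 0], 0], [0, [0, 0, 0], 0], [0, [0, 0, 0], 0]]'

```text
t: 9.1
tool_pos: [0.4747, 0.3278, 0.04]
orientation: [1.326, 2.847, 0.002]
force: [0.1, -0.3, -0.4]
opening: 0.0467
```

Run:
```python
from h import *
s,M=pose(); w=optics.read_camera("wrist"); r=optics.read_camera("scene")
a=cv2.resize(w["color"][150:300,176:326,::-1],(400,400),interpolation=cv2.INTER_CUBIC)
b=cv2.resize(r["color"][222:302,218:298,::-1],(400,400),interpolation=cv2.INTER_CUBIC)
cv2.imwrite("pics/m12.png",np.hstack([a,b]))
```

```text
t 9.1 tcp [0.4747 0.3278 0.04  ] yang 40.05 zax [ 1.e-03  6.e-04 -1.e+00] q [ 0.515  0.188  1.706  0.     1.247 -0.184] F [ 0.1 -0.3 -0.4] Mo [-0.01 -0.09 -0.02] op 0.0467
```

View pics/m12.png

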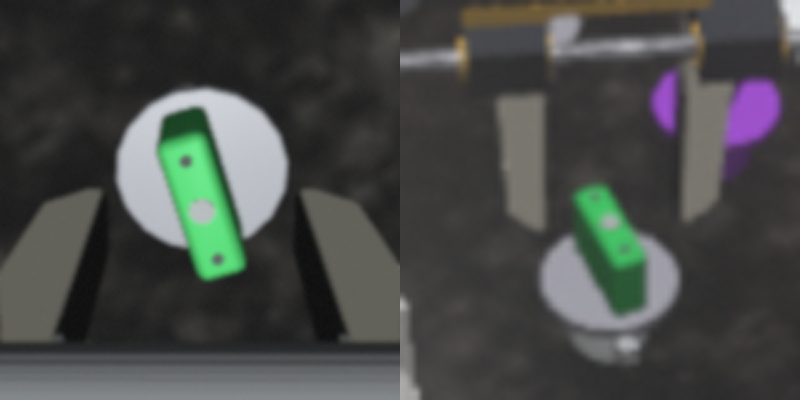

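Emit:
send_rows --targets '[[0, [0, 0, 4], 0], [0, [0, 0, 3], 0], [0, [0, 0, 1], 0], [0, [0, 0, 1], 0]]'

```text
t: 9.6
tool_pos: [0.474, 0.3273, 0.0299]
orientation: [-1.326, -2.848, 0.001]
force: [-0.4, 0.8, 0.0]
opening: 0.0465
```

Emit:
send_rows --targets '[[0, [0, 0, 1], 0], [0, [0, 0, 1], 0], [0, [0, 0, 1], 0]]'

```text
t: 9.9
tool_pos: [0.4743, 0.3275, 0.0273]
orientation: [1.326, 2.848, 0.0]
force: [-0.3, -0.2, -0.4]
opening: 0.0462
```

Emit:
send_rows --targets '[[0, [0, 0, 3], 0], [0, [0, 0, 3], 0], [0, [0, 0, 2], 0], [0, [0, 0, 1], 0], [0, [0, 0, 0], 0]]'

```text
t: 10.4
tool_pos: [0.4741, 0.3274, 0.0181]
orientation: [-1.326, -2.848, 0.001]
force: [-0.7, 0.2, 0.7]
opening: 0.0462
```

Run:
```python
from h import *
s,M=pose(); w=optics.read_camera("wrist"); r=optics.read_camera("scene")
a=cv2.resize(w["color"][150:300,176:326,::-1],(400,400),interpolation=cv2.INTER_CUBIC)
b=cv2.resize(r["color"][222:302,218:298,::-1],(400,400),interpolation=cv2.INTER_CUBIC)
cv2.imwrite("pics/m13.png",np.hstack([a,b]))
```

```text
t 10.4 tcp [0.4741 0.3274 0.0181] yang 40.05 zax [-4.e-04 -2.e-04 -1.e+00] q [ 0.515  0.214  1.719 -0.     1.209 -0.184] F [-0.7  0.2  0.7] Mo [ 0.09 -0.13 -0.02] op 0.0462
```

View pics/m13.png

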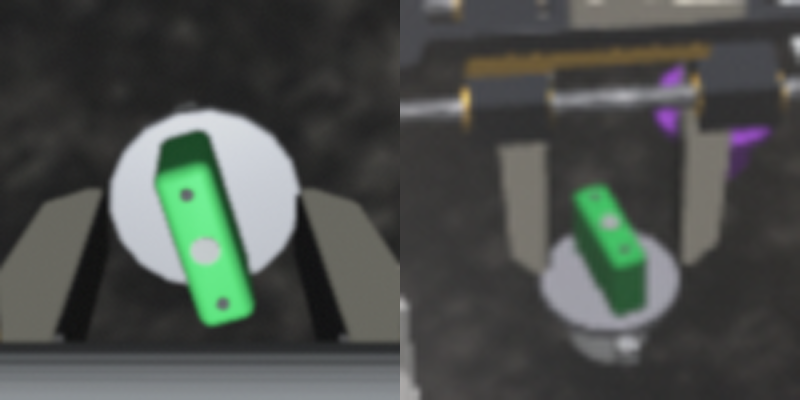

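The tips are now just above the flange on both sides of the bar, at a reported TCP z of 0.018 with no contact. So the visible fingertips sit about 24 mm behind the reported TCP. I'll close gently first so the bar lines up with the jaws.

Emit:
send_rows --targets '[[-1, [0, 0, 0], 0], [-1, [0, 0, 0], 0], [-1, [0, 0, 0], 0], [-1, [0, 0, 0], 0], [-1, [0, 0, 0], 0], [-1, [0, 0, 0], 0]]' --newtons 10

```text
t: 11.1
tool_pos: [0.4743, 0.3275, 0.0184]
orientation: [1.326, 2.848, 0.0]
force: [-0.1, -0.4, 0.2]
opening: 0.0138
```

Emit:
send_rows --targets '[[-1, [0, 0, 0], 0], [-1, [0, 0, 0], 0], [-1, [0, 0, 0], 0], [-1, [0, 0, 0], 0]]' --newtons 50

```text
t: 11.5
tool_pos: [0.4743, 0.3275, 0.0184]
orientation: [1.326, 2.848, 0.0]
force: [-0.2, 1.1, 0.5]
opening: 0.0133
```

Run:
```python
from h import *
s,M=pose(); w=optics.read_camera("wrist"); r=optics.read_camera("scene")
a=cv2.resize(w["color"][150:300,176:326,::-1],(400,400),interpolation=cv2.INTER_CUBIC)
b=cv2.resize(r["color"][222:302,218:298,::-1],(400,400),interpolation=cv2.INTER_CUBIC)
cv2.imwrite("pics/m14.png",np.hstack([a,b]))
```

```text
t 11.5 tcp [0.4743 0.3275 0.0184] yang 40.05 zax [ 1.e-04  1.e-04 -1.e+00] q [ 0.515  0.214  1.719  0.     1.209 -0.184] F [-0.2  1.1  0.5] Mo [ 0.06 -0.1  -0.05] op 0.0133
```

View pics/m14.png

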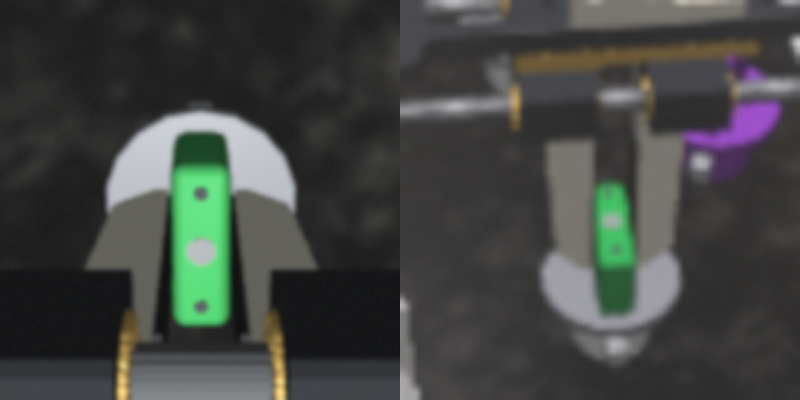

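The bar is now aligned with the jaws, pin at about (251,244) in the wrist picture, and gripped at 13.3 mm. Next: lift, turn and carry.

Emit:
send_rows --targets '[[-1, [0, 0, -15], 0], [-1, [0, 0, -30], 0], [-1, [0, 0, -35], 0], [-1, [0, 0, -25], 0], [-1, [0, 0, -10], 0], [-1, [0, 0, -5], 0], [-1, [0, 0, 0], 0], [-1, [0, 0, 0], 0]]'

```text
t: 12.4
tool_pos: [0.4733, 0.3269, 0.1366]
orientation: [-1.326, -2.846, 0.003]
force: [-0.1, 0.9, -0.9]
opening: 0.0133
```

Emit:
send_rows --targets '[[-1, [0, 0, 0], 0.128], [-1, [0, 0, 0], 0.128], [-1, [0, 0, 0], 0.128], [-1, [0, 0, 0], 0.128], [-1, [0, 0, 0], 0.128], [-1, [0, 0, 0], 0.128], [-1, [0, 0, 0], 0]]'

```text
t: 13.1
tool_pos: [0.4733, 0.3269, 0.1365]
orientation: [-2.298, -2.141, 0.005]
force: [0.4, 0.7, -1.4]
opening: 0.0134
```

Run:
```python
from h import *
to(.491,.0855,.138)
w=optics.read_camera("wrist"); cv2.imwrite("pics/w15.png",w["color"][:,:,::-1])
```

```text
t 13.1 tcp [0.4733 0.3269 0.1365] yang -4.07 zax [-0.0026 -0.0015 -1.    ] q [0.515 0.097 1.621 0.    1.426 0.586] F [ 0.4  0.7 -1.4] Mo [-0.03 -0.06  0.02] op 0.0134
shift mm [-239.5   34.8   -1.2]
```

View pics/w15.png

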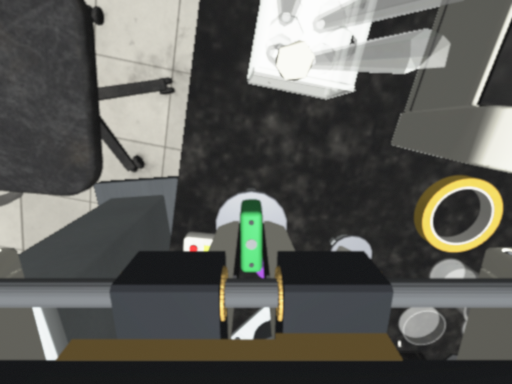

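Emit:
send_rows --targets '[[-1, [-20, 3, 0], 0], [-1, [-40, 6, 0], 0], [-1, [-45, 6, 0], 0], [-1, [-45, 6, 0], 0], [-1, [-40, 6, 0], 0], [-1, [-30, 5, 0], 0], [-1, [-14, 2, 0], 0], [-1, [-5, 1, 0], 0], [-1, [0, 0, 0], 0], [-1, [0, 0, 0], 0]]'

```text
t: 14.15
tool_pos: [0.4925, 0.0877, 0.1381]
orientation: [-2.295, -2.145, -0.0]
force: [0.0, -0.5, -1.2]
opening: 0.0133
```

Run:
```python
from h import *
to(.491,.0855,.138)
w=optics.read_camera("wrist"); cv2.imwrite("pics/w16.png",w["color"][:,:,::-1])
r=optics.read_camera("scene"); crop(r,(310,205),45,8,"s16.png")
r=optics.read_camera("top"); crop(r,(305,232),45,8,"t16.png")
```

```text
t 14.15 tcp [0.4925 0.0877 0.1381] yang -3.86 zax [-4.e-04  5.e-04 -1.e+00] q [ 7.300e-02 -1.120e-01  1.826e+00  1.000e-03  1.428e+00  1.410e-01] F [ 0.  -0.5 -1.2] Mo [-0.03 -0.1  -0.01] op 0.0133
shift mm [-2.3 -1.4  0.1]
```

View pics/w16.png

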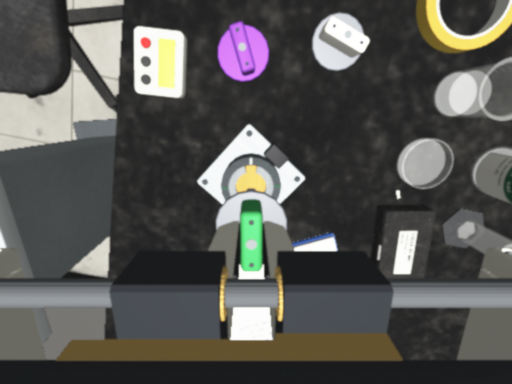

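View pics/s16.png

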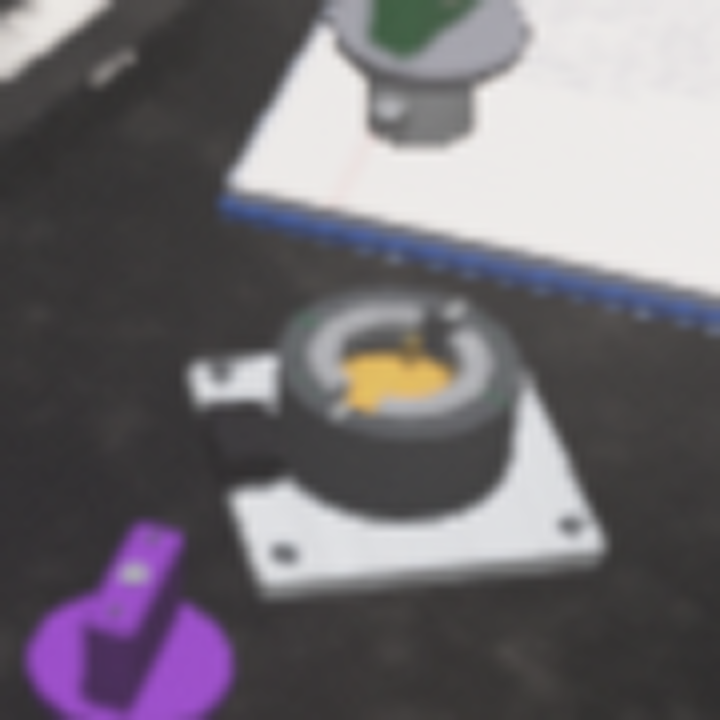

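Run:
```python
from h import *
s,M=pose(); w=optics.read_camera("wrist")
hsv=cv2.cvtColor(w["color"],cv2.COLOR_RGB2HSV)
crop(w,(251,225),50,8,"w17.png"); 
z=s["tool_pos"][2]-.0184+.061
for p in [(251.0,244),(251.5,244.5)]: print(z,atz(w,p,z).round(4))
m=green(w); cn,_=cv2.findContours(m,0,2); c=max(cn,key=cv2.contourArea); rc=cv2.minAreaRect(c); print(rc)
print("proj socket rim pts",[proj(w,(.4915+a*np.cos(np.radians(86.1)),.0851+a*np.sin(np.radians(86.1)),.042)).round(1) for a in(-.034,0,.025,.034)])
```

```text
t 14.3 tcp [0.4925 0.0877 0.1382] yang -3.84 zax [-3.e-04  2.e-04 -1.e+00] q [ 0.074 -0.112  1.826  0.     1.428  0.141] F [-0.   0.  -1.8] Mo [-0.02 -0.1  -0.02] op 0.0136
0.18080435652555799 [0.4919 0.0861 0.1808]
0.18080435652555799 [0.4922 0.0857 0.1808]
((251.0, 235.0), (68.0, 22.0), 90.0)
proj socket rim pts [array([250.8, 215.3]), array([250.8, 186.8]), array([250.8, 164.6]), array([250.8, 156.3])]
```

View pics/w17.png

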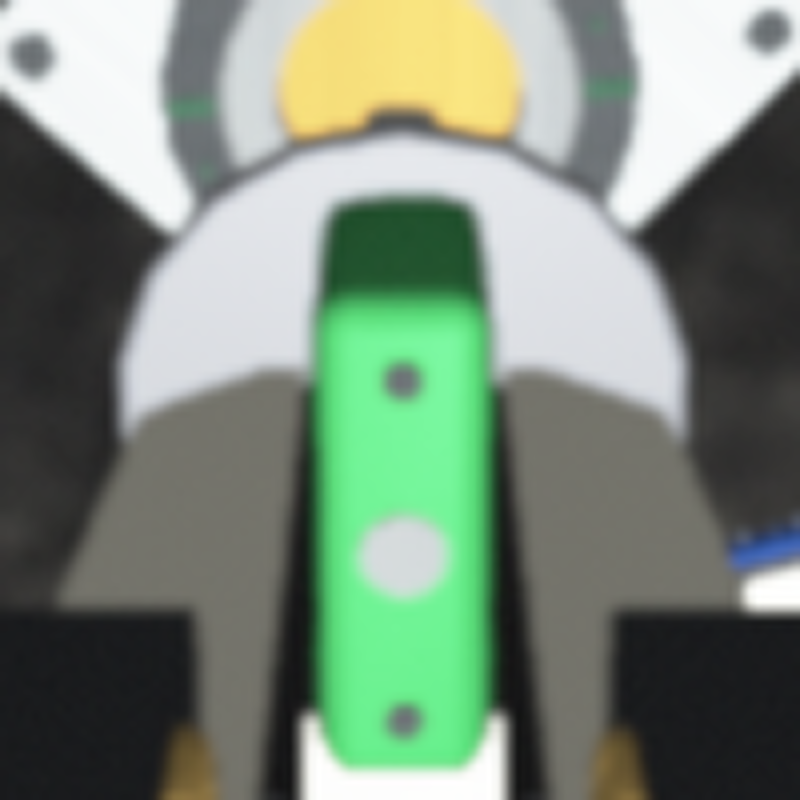

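View pics/t16.png

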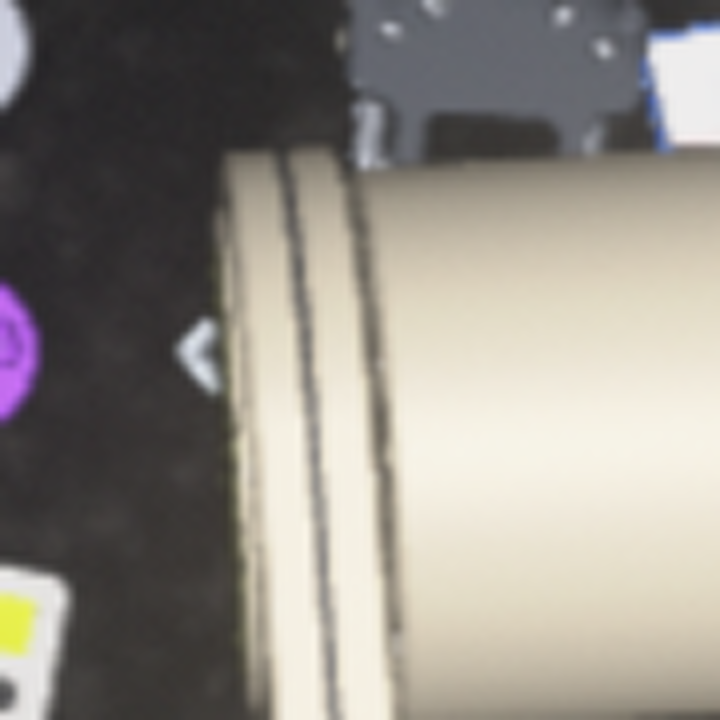

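Emit:
send_rows --targets '[[-1, [-1.5, -0.6, 10], 0], [-1, [0, 0, 20], 0], [-1, [0, 0, 20], 0], [-1, [0, 0, 12], 0], [-1, [0, 0, 5], 0], [-1, [0, 0, 1], 0], [-1, [0, 0, 0], 0], [-1, [0, 0, 0], 0], [-1, [0, 0, 0], 0], [-1, [0, 0, 0], 0]]'

```text
t: 15.35
tool_pos: [0.4924, 0.0852, 0.071]
orientation: [2.296, 2.143, 0.001]
force: [0.1, 0.5, -0.7]
opening: 0.0134
```

Run:
```python
from h import *
to(.4915,.0855,.068)
w=optics.read_camera("wrist"); crop(w,(251,225),60,6,"w18.png")
r=optics.read_camera("scene"); crop(r,(312,205),36,10,"s18.png")
```

```text
t 15.35 tcp [0.4924 0.0852 0.071 ] yang -3.95 zax [ 0.0011  0.     -1.    ] q [ 0.069 -0.053  1.897 -0.     1.296  0.138] F [ 0.1  0.5 -0.7] Mo [-0.05 -0.08 -0.  ] op 0.0134
shift mm [ 0.3 -0.9  3. ]
```

View pics/w18.png

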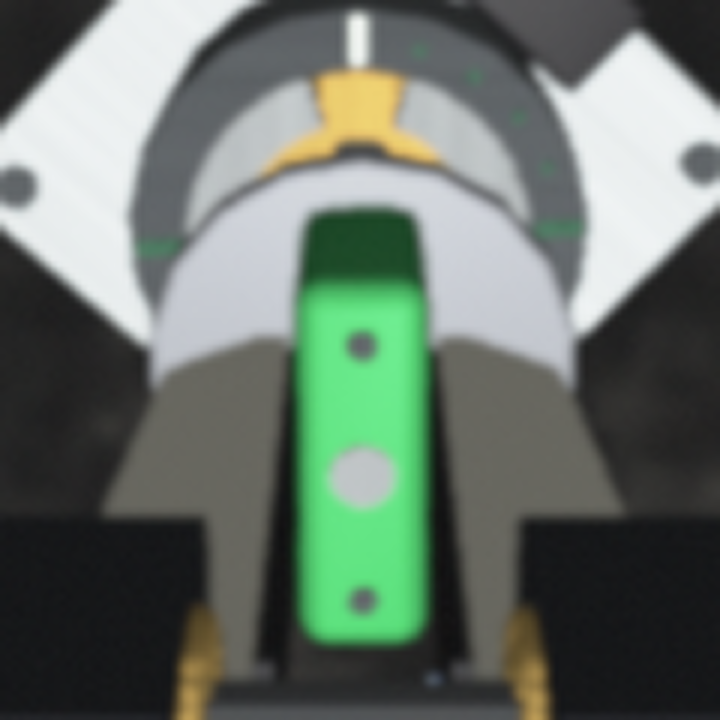

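View pics/s18.png

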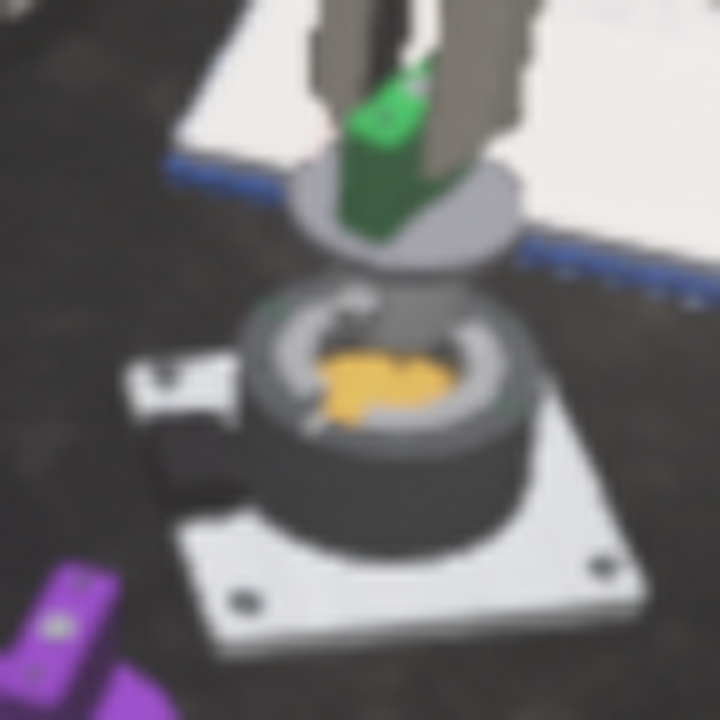

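Emit:
send_rows --targets '[[-1, [1, -0.6, 2], 0], [-1, [0, 0, 4], 0], [-1, [0, 0, 5], 0], [-1, [0, 0, 5], 0], [-1, [0, 0, 3], 0], [-1, [0, 0, 2], 0], [-1, [0, 0, 0], 0], [-1, [0, 0, 0], 0]]'

```text
t: 16.25
tool_pos: [0.4915, 0.0862, 0.0494]
orientation: [2.297, 2.143, 0.0]
force: [-0.8, -0.8, -1.5]
opening: 0.0134
```

Run:
```python
from h import *
to(.4915,.0855,.049)
w=optics.read_camera("wrist"); crop(w,(251,225),60,6,"w19.png")
r=optics.read_camera("scene"); crop(r,(312,205),36,10,"s19.png")
```

```text
t 16.25 tcp [0.4915 0.0862 0.0494] yang -3.95 zax [ 1.e-04  0.e+00 -1.e+00] q [ 0.071 -0.028  1.916 -0.     1.254  0.14 ] F [-0.8 -0.8 -1.5] Mo [ 0.   -0.07  0.03] op 0.0134
shift mm [-0.7  0.   0.4]
```

View pics/w19.png

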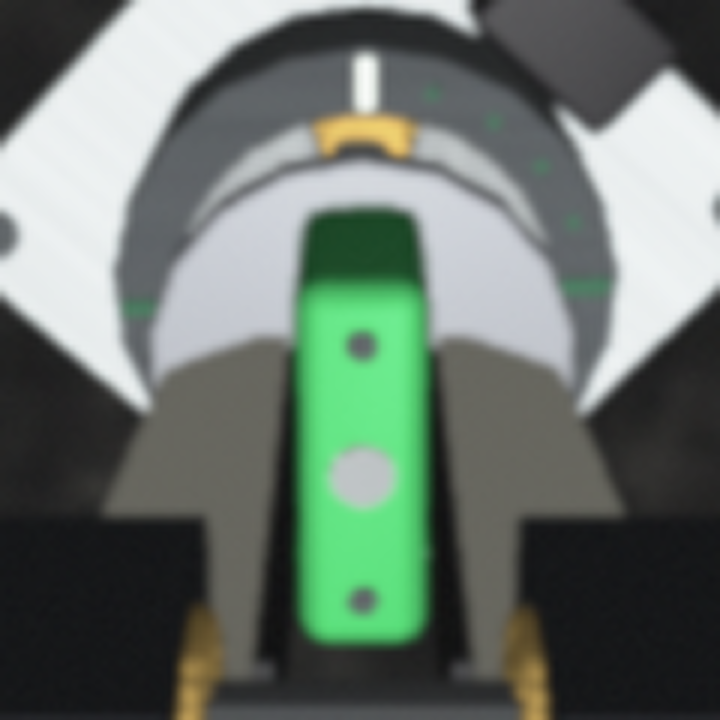

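View pics/s19.png

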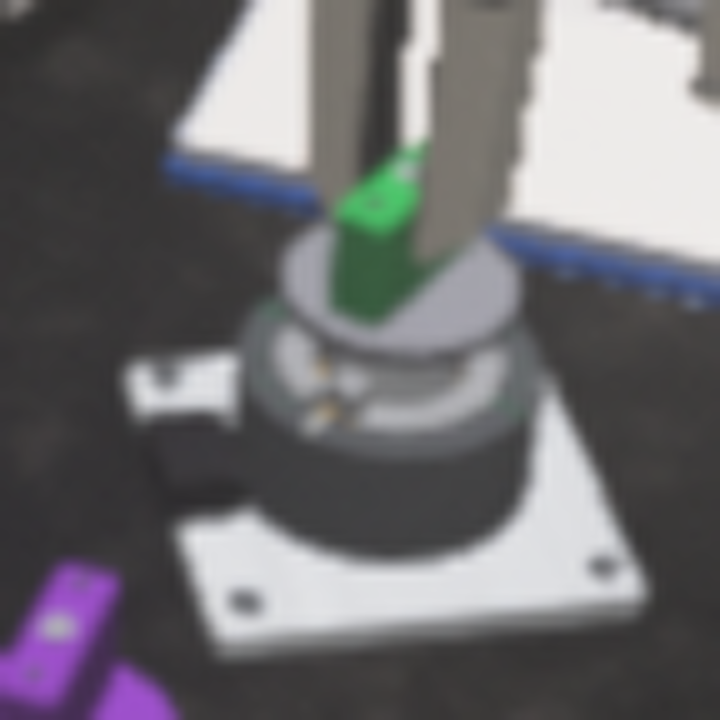

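The lug is centred in the slot (white mark at column 366, lug at 362 in the 6x crop) and there is no contact force. Pressing down in stages.

Emit:
send_rows --targets '[[-1, [0, -0.2, 2], 0], [-1, [0, 0, 2], 0], [-1, [0, 0, 2], 0], [-1, [0, 0, 1], 0], [-1, [0, 0, 0], 0]]' --newtons 58

```text
t: 16.85
tool_pos: [0.4914, 0.0863, 0.0427]
orientation: [2.297, 2.143, 0.0]
force: [-2.4, 0.5, 4.9]
opening: 0.0135
```

Emit:
send_rows --targets '[[-1, [0, 0, 2], 0], [-1, [0, 0, 2], 0], [-1, [0, 0, 2], 0], [-1, [0, 0, 0], 0], [-1, [0, 0, 0], 0]]'

```text
t: 17.35
tool_pos: [0.4915, 0.0862, 0.0372]
orientation: [2.296, 2.143, 0.001]
force: [-4.4, 0.1, 9.5]
opening: 0.0135
```

Emit:
send_rows --targets '[[-1, [0, -0.5, 1], 0], [-1, [0, 0, 1], 0], [-1, [0, 0, 1], 0], [-1, [0, 0, 0], 0], [-1, [0, 0, 0], 0]]'

```text
t: 17.85
tool_pos: [0.4915, 0.0863, 0.0346]
orientation: [2.296, 2.143, 0.002]
force: [-3.5, -0.3, 10.0]
opening: 0.0129
```

Run:
```python
from h import *
pose()
w=optics.read_camera("wrist"); r=optics.read_camera("scene")
a=cv2.resize(w["color"][165:285,191:311,::-1],(400,400),interpolation=cv2.INTER_CUBIC)
b=cv2.resize(r["color"][169:241,276:348,::-1],(400,400),interpolation=cv2.INTER_CUBIC)
cv2.imwrite("pics/m20.png",np.hstack([a,b]))
```

```text
t 17.85 tcp [0.4915 0.0863 0.0346] yang -3.95 zax [ 1.4e-03  1.0e-04 -1.0e+00] q [ 0.071 -0.01   1.927 -0.     1.223  0.14 ] F [-3.5 -0.3 10. ] Mo [-0.11  0.72 -0.01] op 0.0129
```

View pics/m20.png

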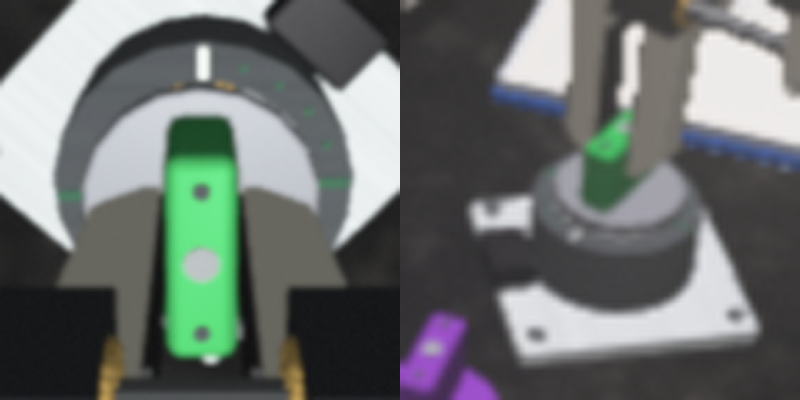

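Emit:
send_rows --targets '[[-1, [0, 0, 0.5], 0.05], [-1, [0, 0, 0.3], 0.1], [-1, [0, 0, 0], 0.1], [-1, [0, 0, 0], 0.1], [-1, [0, 0, 0], 0.1], [-1, [0, 0, 0], 0.1]]'

```text
t: 18.55
tool_pos: [0.4925, 0.0863, 0.0343]
orientation: [2.794, 1.433, 0.005]
force: [-1.7, -1.3, 10.2]
opening: 0.0135
```

Emit:
send_rows --targets '[[-1, [0, 0, 0], 0.1], [-1, [0, 0, 0], 0.1], [-1, [0, 0, 0], 0.1], [-1, [0, 0, 0], 0.1]]'

```text
t: 18.95
tool_pos: [0.4925, 0.0862, 0.0344]
orientation: [3.023, 0.85, 0.005]
force: [-1.1, -1.7, 10.8]
opening: 0.0135
```

Run:
```python
from h import *
pose()
w=optics.read_camera("wrist"); r=optics.read_camera("scene")
a=cv2.resize(w["color"][165:285,191:311,::-1],(400,400),interpolation=cv2.INTER_CUBIC)
b=cv2.resize(r["color"][169:241,276:348,::-1],(400,400),interpolation=cv2.INTER_CUBIC)
cv2.imwrite("pics/m21.png",np.hstack([a,b]))
```

```text
t 18.95 tcp [0.4925 0.0862 0.0344] yang -58.61 zax [ 3.5e-03 -1.0e-04 -1.0e+00] q [ 0.071 -0.01   1.927 -0.     1.22   1.094] F [-1.1 -1.7 10.8] Mo [-0.26  0.21  0.09] op 0.0135
```

View pics/m21.png

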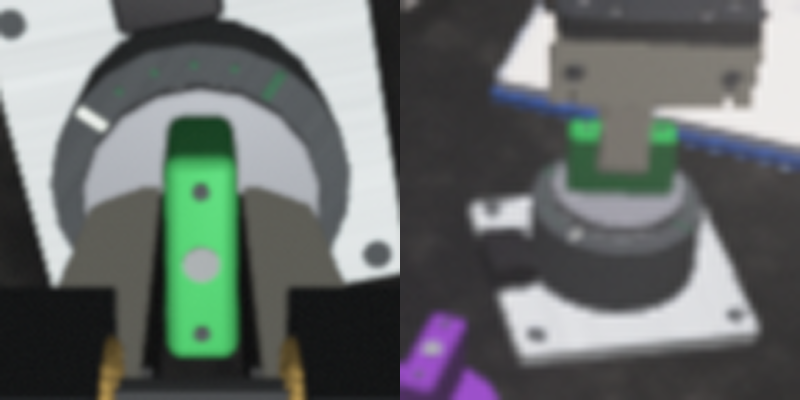

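Emit:
send_rows --targets '[[-1, [0, 0, 0.3], 0.1], [-1, [0, 0, 0], 0.1], [-1, [0, 0, 0], 0.1], [-1, [0, 0, 0], 0.1], [-1, [0, 0, 0], 0.1], [-1, [0, 0, 0], 0.08], [-1, [0, 0, 0], 0.05], [-1, [0, 0, 0], 0], [-1, [0, 0, 0], 0], [-1, [0, 0, 0], 0]]'

```text
t: 20.05
tool_pos: [0.4925, 0.0859, 0.0341]
orientation: [3.139, -0.122, 0.006]
force: [-1.8, -2.3, 11.2]
opening: 0.0134
```

Run:
```python
from h import *
pose()
w=optics.read_camera("wrist"); r=optics.read_camera("scene")
a=cv2.resize(w["color"][165:285,191:311,::-1],(400,400),interpolation=cv2.INTER_CUBIC)
b=cv2.resize(r["color"][169:241,276:348,::-1],(400,400),interpolation=cv2.INTER_CUBIC)
cv2.imwrite("pics/m22.png",np.hstack([a,b])); pose()
cv2.imwrite("pics/s22.png",r["color"][:,:,::-1])
```

```text
t 20.05 tcp [0.4925 0.0859 0.0341] yang -94.47 zax [ 3.5e-03 -5.0e-04 -1.0e+00] q [ 7.100e-02 -9.000e-03  1.927e+00 -1.000e-03  1.220e+00  1.720e+00] F [-1.8 -2.3 11.2] Mo [-0.44  0.31  0.21] op 0.0134
t 20.15 tcp [0.4925 0.0859 0.0341] yang -94.47 zax [ 3.5e-03 -6.0e-04 -1.0e+00] q [ 7.100e-02 -9.000e-03  1.927e+00 -1.000e-03  1.220e+00  1.720e+00] F [-1.5 -2.  11.2] Mo [-0.38  0.34  0.2 ] op 0.0134
```

View pics/m22.png

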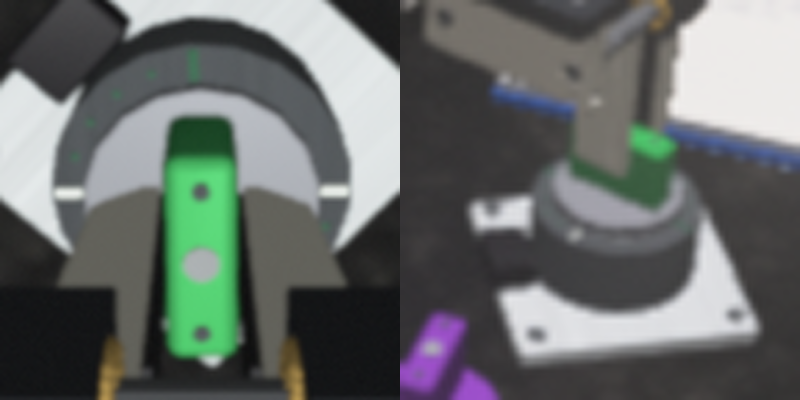

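View pics/s22.png

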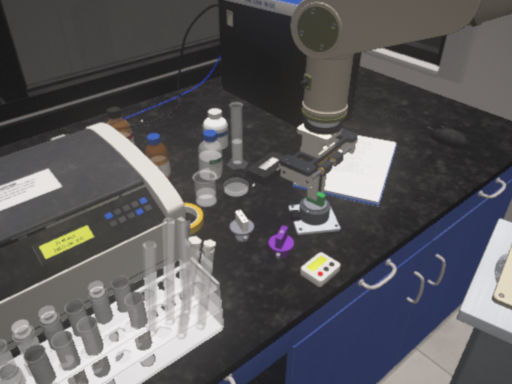

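The bar lies on the green end mark (column 195 in the wrist crop, bar at 201). The reaction is about 12 N and 0.2 N m, which matches the springs near the end of travel. The bystanders stand where they were. Handing in.

Run:
```python
from h import *
print(ticket.close_job()); pose()
```

```text
the job is handed in; nothing more can be done
None
the job is handed in; nothing more can be done
```

I handed the job in at about 20 s of the 45 s allowed. The green-handled cartridge was in the socket, pushed down and turned, with the gripper still holding the handle. `ticket.close_job()` gives no verdict, so the figures below are my own last checks.

**What I did:**
- **Grasp:** I gripped the handle with the jaws turned about 17° off square, to keep the gripper body away from a capped tube in the rack. The bar lined itself up as the jaws shut.
- **Fit:** I lifted it about 120 mm, carried it over the socket, lowered the lugs into the slots and pressed down.
- **Twist:** I turned it 1.58 rad clockwise in total.

**Last checks:**
- **Turn:** The bar sat on the green end mark. The reaction moment of about 0.2 N m was near the spring's 0.16 N m at the end.
- **Press:** I estimate about 9 mm of the 10 mm, from the tool height and from a spring reaction of about 12 N.
- **Hold:** The grip command was 58 N, with the opening steady at 13.4 mm.
- **Surroundings:** In the last scene picture, the white spare, the other loose things and the purple look-alike stood where they began. I judged this by eye and did not measure distances.

**What disagreed:**
- **Fingertips:** The pictures put them about 24 mm behind the stated TCP. I therefore grasped at a reported z of 0.018 m, after lowering the tool in small steps and seeing no contact force.
- **Positions:** The socket position differed by up to about 1.5 mm between cameras. The cartridge position in the tool frame differed by 1–2 mm between the hover and close-up views. I steered between the values, and the lugs went in without jamming.

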